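# Load the tin carrier and draw up its telescopic handle

## Robot

A 7-joint arm with a two-finger parallel gripper is mounted at the origin on the work surface. World frame = base frame: x ahead of the robot, y to its left, z up, the work surface at z = 0. Lengths are in m, angles in rad, forces in N, time in s.
With the tool pointing down it reaches from about 0.4 to 0.9 m from the base axis. Payload 5.6 kg.
Tool frame: the origin (TCP) lies at the very end of the fingers, on their centre line; the grasp point (between the pads) lies 19 mm behind it; y points along the fingers, x is the direction in which the jaws open and shut, and the axes are right-handed (so a half turn about y gives the same grasp; the last joint's range is limited). The gripper opens to 92 mm and grips with 3 to 60 N. Pads are 20 mm wide; open, the fingers measure 128 mm over their backs; the gripper's body (75 mm by 189 mm) begins 69 mm behind the grasp point.
Start: joints at [-1.384, 0.468, -0.012, 1.603, 0.006, 1.071, -0.056], TCP at [0.148, 0.633, 0.215] pointing down, gripper open.
Joint ranges: [-2.53, 2.53], [-0.31, 2.02], [-1.57, 1.55], [0.28, 2.44], [-1.29, 4.43], [0.15, 1.84], [-2.92, 2.92]. Speed limits (rad/s): [2.57, 2.57, 3.14, 3.14, 3.14, 3.14, 3.14].

## Interface

Orientations are given as a unit quaternion [x, y, z, w].
In Python, from plant import robot gives the robot as it stands.
- The arm moves only by the tool carry_out, never from a script. Its argument "deltas" is a list of rows, each an object of numbers: "dx", "dy", "dz": the shift along the tool's x, y, z in m; "ax", "ay", "az": the turn, a rotation vector about the tool's x, y, z in degrees. A call has exactly 8 rows; each row is the pose to reach, as a shift and turn from the pose commanded when the call began, along the tool's axes at that moment; what a row does not reach only later rows make up. A row lasts 1/12 s, in which the tool goes at most 41.7 mm and 7.16 degrees, less where a joint would pass 70% of its speed; a pose out of reach is approached as far as the arm can. A call with a gripper value outside its range is refused whole. "fingers" is the finger opening in m, from 0 to 0.0919, set as the call begins (left out, the last holds). The fingers move at their own pace and stop on an object; the grip force is fixed at half the most. Time passes only in rows, so rows that repeat a pose let the fingers close, or fill a call up. It gives the time, the measured TCP pose, the force and the opening at its end, in the units of the state.
- robot.read_state(): the state, without advancing time (a new reading comes with each control period).
- robot.get_image(name): name is "scene" or "side" or "wrist"; returns the picture (480x640x3 uint8, red, green, blue); there is no depth.
- robot.camera_model(name): a dict with "fovy" (degrees; the focal length in pixels is half the picture's height over the tangent of half this angle, whatever the lens; pixels are square), "cx", "cy" (the principal point, pixels), "distortion" ([k1, k2, p1, p2, k3] as OpenCV has them; the pictures are not rectified), "xyz" and "rotation" of the camera in the world. Camera axes: x right, y up, looking along -z (the intrinsics and any distortion apply to the point x, -y, -z); pixel columns grow to the right and rows downward; lengths in m; the calibration is good to about 2 mm. A picture is of the moment at which its call begins: read the wrist's pose just before it. camera_model takes no time and is no camera call; for the wrist camera it gives the pose at the moment of the call.
- robot.close_job(): hands the job in, once; it reports no verdict.
The state is a dict: "time": time; "q": joint angles; "dq": joint speeds; "joint_efforts": joint torques, N m; "eef_pos": TCP position; "orientation": TCP orientation; "contact_force": force on the tool from outside, world axes, zero at the start; "moment": the same for the moment, N m; "width": finger opening in m.
Only numpy, scipy, OpenCV 4.12 (cv2) and the standard library are available. Lean on these libraries where they do the work, as an engineer would, in place of code of your own. Each camera call takes 0.05 s, during which the arm holds its last target.

## Task

Finish loading the parts-tin carrier: take the two closed tins standing on the plank and set them one after the other, squarely and without dropping them, onto the carrier's short column, so that both columns are three tins high. Then take the carrying handle by the middle of its grip, squeeze in the release button on the side of the grip and draw the handle straight up, past its first stop, to its second and last stop. Finish while still gripping the handle there, fully drawn out, with the carrier still standing flat in its place on the plank, both columns square and the other goods left where they are.

Things in the scene. Friction and masses are not known exactly. Their poses are not given: they have to be found in the camera images.
- tin_a_c (a point): one of the two tins to be stacked, standing alone on the plank to one side of the carrier: closed plain steel tin, 60 mm (own x) by 90 mm (own y) by 40 mm high, press-on lid, about 0.15 kg. This point is its centre, 20 mm above its underside; z points up
- tin_b_c (a point): the other tin to be stacked, same as tin_a, on the other side of the carrier: closed plain steel tin, 60 mm (own x) by 90 mm (own y) by 40 mm high, press-on lid, about 0.15 kg. This point is its centre; z points up
- tin_r1_c (a point): bottom tin of the short column, already on the carrier, at about y = -80 mm of the carrier's frame: closed plain steel tin, 60 mm (own x) by 90 mm (own y) by 40 mm high, press-on lid, about 0.15 kg. This point is its centre. The column grows on its lid, 20 mm above this point; each tin adds 40 mm
- tin_l1_c (a point): tin 1 (counted from below) of the full three-high column already standing on the carrier at about y = +80 mm of the carrier's frame: closed plain steel tin, 60 mm (own x) by 90 mm (own y) by 40 mm high, press-on lid, about 0.15 kg. This point is its centre
- tin_l2_c (a point): tin 2 (counted from below) of the full three-high column already standing on the carrier at about y = +80 mm of the carrier's frame: closed plain steel tin, 60 mm (own x) by 90 mm (own y) by 40 mm high, press-on lid, about 0.15 kg. This point is its centre
- tin_l3_c (a point): tin 3 (counted from below) of the full three-high column already standing on the carrier at about y = +80 mm of the carrier's frame: closed plain steel tin, 60 mm (own x) by 90 mm (own y) by 40 mm high, press-on lid, about 0.15 kg. This point is its centre
- carrier: loose steel carrier for parts tins, 1.5 kg: a tray 100 mm (own x) by 280 mm (own y) on rubber feet, floor 10 mm and rim 22 mm above the plank, with two upright tubes at x = +-34 mm, y = 0, reaching 147 mm high, in which the telescopic carrying handle slides. Its origin is the middle of the underside, on the plank; z up
- handle_grip (a point): centre of the carrying handle's grip: a black bar 110 mm long (along own x), 26 mm thick (own y) and 26 mm high (own z), lying across the middle of the carrier between the two columns; 175 mm above the plank when the handle is stowed, so that its underside is 32 mm above the lid of a three-high column. Taken from above with the fingers closing along own y, at its middle, the grip and its button are squeezed together
- button_face (a point): middle of the outer face of the release button, a metal key 28 mm long by 18 mm high standing 6 mm proud of the middle of the grip's -y side; it is pressed towards own +y
- button (a joint): travel of the release button, m: 0 out, 0.006 fully in (flush with the grip). Its spring takes 3.2 N to start and 5.6 N when fully in; it frees the handle from about 0.004. It springs out when let go
- handle (a joint): how far the telescopic handle is drawn up, m: 0 stowed, 0.050 first stop, 0.100 second and last stop (a dead end). The latch pin locks the handle at each of the three whenever the button is out there; with the button held in, the handle slides freely past the first stop, with a drag of a few newtons (weight 0.24 kg and light friction)
- padlock: bystander: closed steel padlock lying flat, 22 mm high
- float_valve: bystander: white plastic float valve, 90 mm ball on a brass arm, about 230 mm long along own y
- brake_lever: bystander: spring clip on a foot, 36 mm high, gripping a spare brake lever, about 210 mm long along own x
- sprocket: bystander: steel chain sprocket lying flat, 110 mm across, 12 mm high
- jar: bystander: small closed glass jar, 64 mm across, 75 mm high
- wrench: bystander: steel wrench lying flat, 190 mm long along own x

How it is judged:
On the way, in this order (a step that is already met when the one before it is completed fails the run):
1. one tin is set squarely on the short column and let go (((horizontal distance between tin_a_c and tin_r1_c below 0.01 m and z of tin_a_c in the frame of tin_r1_c between 0.034 and 0.046 m and angle between the y axis of tin_a_c and the y axis of tin_r1_c, either way round below 0.14 rad and angle between tin_a_c's own z axis and vertical below 0.06 rad and contact force between the fingers and tin_a below 0.3 N and linear speed of tin_a below 0.03 m/s) or (horizontal distance between tin_b_c and tin_r1_c below 0.01 m and z of tin_b_c in the frame of tin_r1_c between 0.034 and 0.046 m and angle between the y axis of tin_b_c and the y axis of tin_r1_c, either way round below 0.14 rad and angle between tin_b_c's own z axis and vertical below 0.06 rad and contact force between the fingers and tin_b below 0.3 N and linear speed of tin_b below 0.03 m/s))), for 0.2 s.
2. the other tin is set squarely on top of it and let go: the column is three high (((horizontal distance between each of tin_a_c, tin_b_c and tin_r1_c below 0.01 m and z of tin_a_c in the frame of tin_r1_c between 0.034 and 0.046 m and angle between the y axis of each of tin_a_c, tin_b_c and the y axis of tin_r1_c, either way round below 0.14 rad and angle between each of tin_a_c, tin_b_c's own z axis and vertical below 0.06 rad and z of tin_b_c in the frame of tin_r1_c between 0.074 and 0.086 m) or (horizontal distance between each of tin_b_c, tin_a_c and tin_r1_c below 0.01 m and z of tin_b_c in the frame of tin_r1_c between 0.034 and 0.046 m and angle between the y axis of each of tin_b_c, tin_a_c and the y axis of tin_r1_c, either way round below 0.14 rad and angle between each of tin_b_c, tin_a_c's own z axis and vertical below 0.06 rad and z of tin_a_c in the frame of tin_r1_c between 0.074 and 0.086 m)) and contact force between the fingers and tin_a below 0.3 N and linear speed of each of tin_a, tin_b below 0.03 m/s and contact force between the fingers and tin_b below 0.3 N), for 0.2 s.
3. the release button is squeezed in with the handle still stowed (value of joint button above 0.004 m and value of joint handle below 0.025 m and contact force between the fingers and handle above 2 N), for 0.1 s.
At the end, for the whole second after the job is handed in: Handle within 6 mm of its second stop (100 mm), at rest and gripped (over 2 N); short column three high, added tins within 10 mm and 8 degrees of the bottom one, flat; the other column still stacked within 14 mm; carrier level on the plank (raised under 8 mm) (value of joint handle above 0.094 m and contact force between the fingers and handle above 2 N and ((horizontal distance between each of tin_a_c, tin_b_c and tin_r1_c below 0.01 m and z of tin_a_c in the frame of tin_r1_c between 0.034 and 0.046 m and angle between the y axis of each of tin_a_c, tin_b_c and the y axis of tin_r1_c, either way round below 0.14 rad and angle between each of tin_a_c, tin_b_c's own z axis and vertical below 0.06 rad and z of tin_b_c in the frame of tin_r1_c between 0.074 and 0.086 m) or (horizontal distance between each of tin_b_c, tin_a_c and tin_r1_c below 0.01 m and z of tin_b_c in the frame of tin_r1_c between 0.034 and 0.046 m and angle between the y axis of each of tin_b_c, tin_a_c and the y axis of tin_r1_c, either way round below 0.14 rad and angle between each of tin_b_c, tin_a_c's own z axis and vertical below 0.06 rad and z of tin_a_c in the frame of tin_r1_c between 0.074 and 0.086 m)) and horizontal distance between each of tin_l2_c, tin_l3_c and tin_l1_c below 0.014 m and z of tin_l2_c in the frame of tin_l1_c above 0.034 m and z of tin_l3_c in the frame of tin_l1_c above 0.074 m and angle between carrier's own z axis and vertical below 0.05 rad and height (world z) of carrier below 0.008 m and linear speed of handle below 0.02 m/s); the arm keeps its last pose, push and grip.
It fails at once if a tin is dropped or thrown ((linear speed of tin_a above 0.6 m/s and contact force between each of the arm, the fingers and tin_a below 0.05 N) or (linear speed of tin_b above 0.6 m/s and contact force between each of the arm, the fingers and tin_b below 0.05 N) or (linear speed of tin_l3 above 0.6 m/s and contact force between each of the arm, the fingers and tin_l3 below 0.05 N) or (linear speed of tin_r1 above 0.6 m/s and contact force between each of the arm, the fingers and tin_r1 below 0.05 N)).
It fails at once if the carrier is lifted off the plank (20 mm), tipped (9 degrees) or shoved away (40 mm) (height (world z) of carrier above 0.02 m or angle between carrier's own z axis and vertical above 0.16 rad or distance of carrier from where it was at the start of the episode above 0.04 m).
It fails at once if other goods on the plank are moved by more than 30 mm (distance of any of padlock, float_valve, brake_lever, sprocket, jar, wrench from where it was at the start of the episode above 0.03 m).
It also fails if it takes over 72 s, if anything falls off the work surface, if the arm or the gripper's body presses on something with over 40 N, if the wrist force passes 120 N, or if a joint passes its speed limit or range.

## Working session

There is one attempt and no reset: what is moved stays moved. The work goes in short steps, Python scripts to look and compute and a tool call to move; the robot and the scene stay as the last step left them, time stands still between calls to the robot, and variables do not carry over. Pictures are saved under pics/ and viewed, and the job is handed in when it is done.

Besides the shell and the picture viewer there is one more tool, called after ">>>" in YAML: its name, and indented under it one key for each argument. carry_out: Moves the arm, as the interface text tells. Its arguments: {"type":"object","properties":{"deltas":{"type":"array"},"fingers":{"type":"number"}},"required":["deltas"]}

```bash
ls; mkdir -p pics
python3 - <<'E'
from plant import robot
import cv2
s=robot.read_state()
for k,v in s.items(): print(k,v)
for n in ["scene","side","wrist"]:
    m=robot.camera_model(n); print(n,m)
    im=robot.get_image(n); cv2.imwrite(f"pics/{n}0.png",im[:,:,::-1])
E
```

```text
pics
time 0.0
q [-1.38404364  0.46836545 -0.01159493  1.60362349  0.00598855  1.07141539
 -0.05629319]
dq [-0.00077631 -0.00041764  0.0001979  -0.00184477  0.00035134 -0.00083987
  0.00046548]
joint_efforts [-4.83102231e-04 -5.20566630e+01 -1.28736848e-02 -2.43749106e+01
 -5.66074031e-02  1.71681127e-02  1.72733494e-04]
eef_pos [0.14796485 0.63232787 0.21364802]
orientation [ 0.55445372  0.43890775 -0.43983841 -0.55360928]
contact_force [ 0.15374816 -0.04735891 -0.55049155]
moment [ 0.02258804  0.00253959 -0.03368736]
width 0.09207911766872949
scene {'fovy': 54.53771615700212, 'cx': 325.49946184625696, 'cy': 238.830716562518, 'distortion': array([-0.00586781,  0.        ,  0.        ,  0.        ,  0.        ]), 'xyz': array([ 1.11708553, -0.35522816,  0.76117235]), 'rotation': array([0.32783881, 0.19682594, 0.4586957 , 0.80210942])}
side {'fovy': 52.329521722104616, 'cx': 329.4757548166584, 'cy': 239.4238001022342, 'distortion': array([-0.08997743,  0.        ,  0.        ,  0.        ,  0.        ]), 'xyz': array([ 0.51878043, -0.91890232,  0.63300006]), 'rotation': array([ 0.49216527, -0.02957802, -0.0279802 ,  0.86954908])}
wrist {'fovy': 70.85863725268523, 'cx': 316.23679782554217, 'cy': 237.01801390716412, 'distortion': array([-0.05236956,  0.        ,  0.        ,  0.        ,  0.        ]), 'xyz': array([0.08297127, 0.64861805, 0.38387057]), 'rotation': array([-0.0933318 , -0.07301398,  0.61720619,  0.77782688])}
```

View pics/scene0.png

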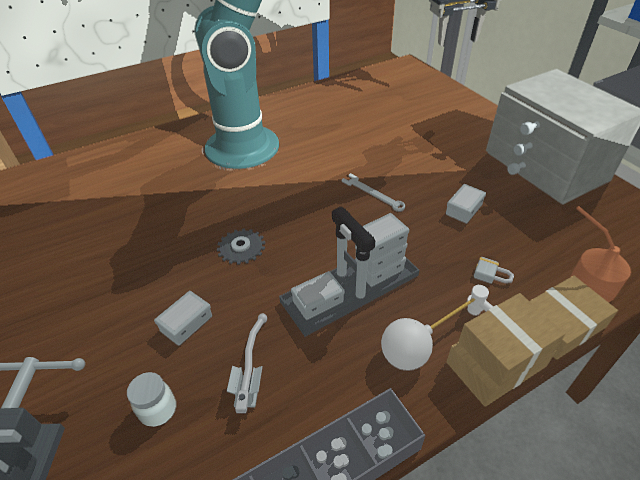

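View pics/side0.png

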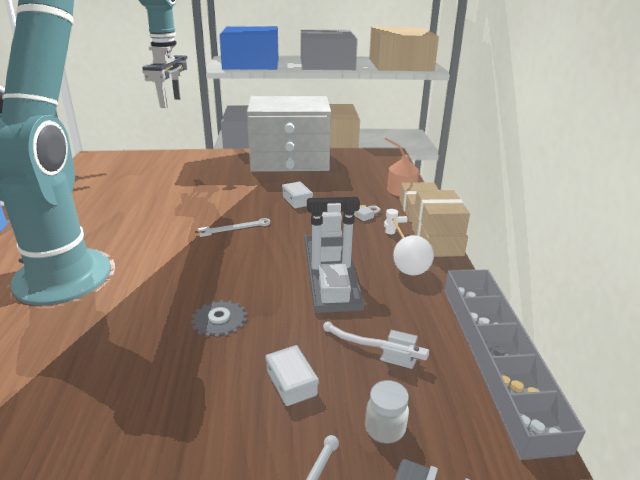

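View pics/wrist0.png

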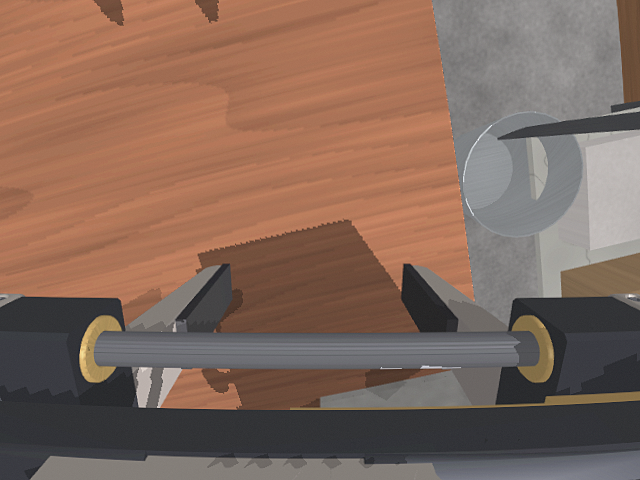

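```bash
cat > h.py <<'E'
import numpy as np, cv2
from scipy.spatial.transform import Rotation as R
def K(m):
    f=240/np.tan(np.radians(m["fovy"])/2)
    return np.array([[f,0,m["cx"]],[0,f,m["cy"]],[0,0,1.]])
def ray(m,px):
    p=cv2.undistortPoints(np.array(px,float).reshape(-1,1,2),K(m),np.array(m["distortion"]))[:,0]
    d=np.c_[p[:,0],-p[:,1],-np.ones(len(p))]
    return np.array(m["xyz"]),R.from_quat(m["rotation"]).apply(d)
def plane(m,px,z):
    o,d=ray(m,px); return o+d*((z-o[2])/d[:,2])[:,None]
def proj(m,P):
    c=R.from_quat(m["rotation"]).inv().apply(np.atleast_2d(P)-m["xyz"])
    q,_=cv2.projectPoints(np.c_[c[:,0],-c[:,1],-c[:,2]],np.zeros(3),np.zeros(3),K(m),np.array(m["distortion"]))
    return q[:,0]
def tri(m1,p1,m2,p2):
    o1,d1=ray(m1,[p1]);o2,d2=ray(m2,[p2]);d1=d1[0];d2=d2[0]
    A=np.c_[d1,-d2];t=np.linalg.lstsq(A,o2-o1,rcond=None)[0]
    a=o1+t[0]*d1;b=o2+t[1]*d2
    return (a+b)/2,np.linalg.norm(a-b)
E
python3 - <<'E'
from h import *
from plant import robot
s=robot.read_state()
print(R.from_quat(s["orientation"]).as_matrix().round(3))
print(R.from_quat(robot.camera_model("wrist")["rotation"]).as_matrix().round(3))
a=cv2.imread("pics/scene0.png");b=cv2.imread("pics/side0.png")
def crop(i,x,y,w,h,k=5): return cv2.resize(i[y:y+h,x:x+w],None,fx=k,fy=k,interpolation=cv2.INTER_CUBIC)
cv2.imwrite("pics/s_carrier.png",crop(a,270,195,156,140))
cv2.imwrite("pics/s_tins.png",np.hstack([crop(a,145,280,75,75),crop(a,435,175,75,75)]))
cv2.imwrite("pics/d_carrier.png",crop(b,270,180,120,140,4))
cv2.imwrite("pics/d_tins.png",np.hstack([crop(b,260,340,70,70),crop(b,270,170,70,70)]))
E
```

```text
[[ 0.228 -0.    -0.974]
 [ 0.974 -0.001  0.228]
 [-0.001 -1.    -0.   ]]
[[ 0.227 -0.947 -0.229]
 [ 0.974  0.221  0.055]
 [-0.001 -0.235  0.972]]
```

View pics/s_carrier.png

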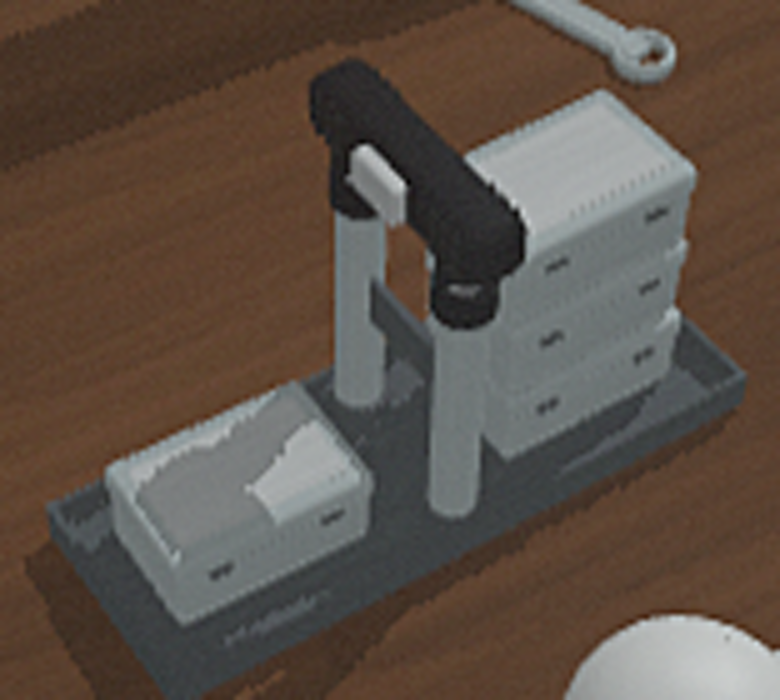

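View pics/s_tins.png

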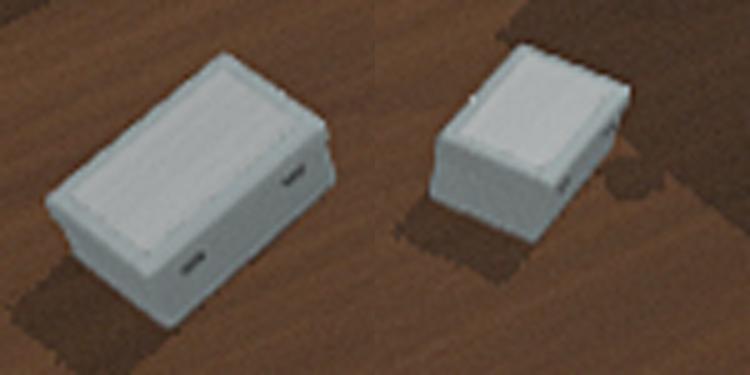

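View pics/d_tins.png

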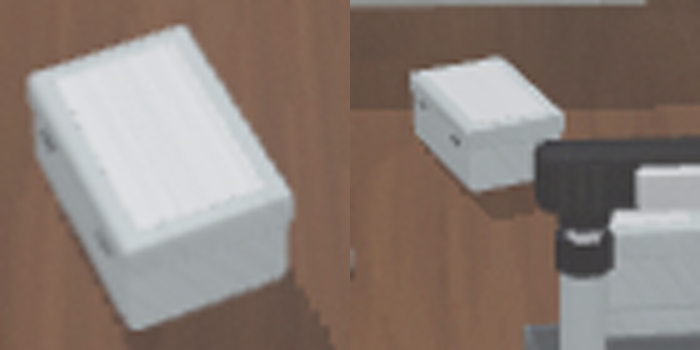

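View pics/d_carrier.png

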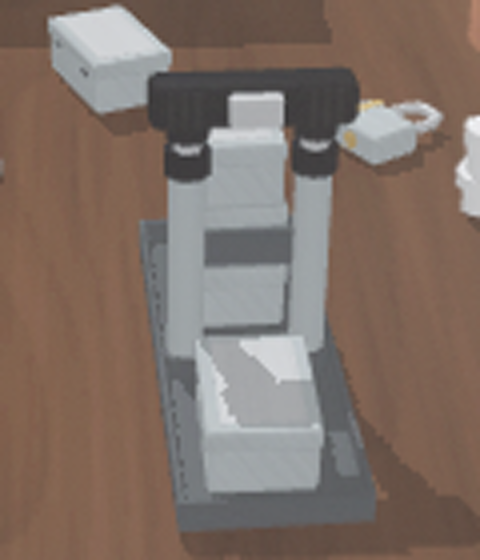

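```bash
cat > m1.py <<'E'
from h import *
from plant import robot
S=robot.camera_model("scene");D=robot.camera_model("side")
def px(c,o,k): return (np.array(c,float)+.5)/k-.5+np.array(o)
T={"N":(px([(45,200),(224,55),(328,128),(150,275)],(145,280),5),px([(30,80),(185,28),(292,197),(122,255)],(260,340),5),.04),
"F":(px([(63,137),(146,45),(255,90),(173,184)],(435,175),5),px([(62,75),(148,57),(213,117),(120,135)],(270,170),5),.04),
"r1":(px([(108,468),(293,387),(372,480),(180,562)],(270,195),5),px([(197,340),(307,337),(322,432),(203,430)],(270,180),4),.05)}
for n,(a,b,z) in T.items():
    for c,m,p in(("scene",S,a),("side",D,b)):
        P=plane(m,p,z)[:,:2]
        e=[P[(i+1)%4]-P[i] for i in range(4)]
        L=np.linalg.norm(e,axis=1)
        # long axis
        i=0 if L[0]+L[2]>L[1]+L[3] else 1
        v=e[i]-e[i+2]; ang=np.degrees(np.arctan2(v[1],v[0]))%180
        w=e[1-i]-e[3-i]if i else e[1]-e[3]; a2=(np.degrees(np.arctan2(w[1],w[0]))+90)%180
        print(n,c,"centre",P.mean(0).round(4),"sides",L.round(4),"long ang",ang.round(1),a2.round(1))
    c2=tri(S,a.mean(0),D,b.mean(0)); print("   tri",c2[0].round(4),c2[1].round(4))
# grip
sc=lambda x,y:px((x,y),(270,195),5)
sd=lambda x,y:px((x,y),(270,180),4)
# grip top midline ends at z .188 in scene: from (352,65)...(505,220)
print("butt",tri(S,sc(378,185),D,sd(256,111)))
# front tube bottom/back tube bottom
for nm,p in(("tubeL",sc(358,400)),("tubeR",sc(453,512))): print(nm,plane(S,[p],.01))
for nm,p in(("tubeL",sd(184,354)),("tubeR",sd(309,347))): print(nm,plane(D,[p],.01))
# tray rim corners z .022
print("tray",plane(S,[sc(50,505),sc(745,372)],.022).round(4),plane(D,[sd(178,503),sd(375,498),sd(140,221)],.022).round(4))
E
python3 m1.py
```

```text
N scene centre [ 0.5187 -0.3359] sides [0.087  0.06   0.0851 0.058 ] long ang 111.4 113.6
N side centre [ 0.5144 -0.3383] sides [0.0577 0.0864 0.0586 0.0844] long ang 111.8 112.4
   tri [ 0.5151 -0.3363  0.0355] 0.0013
F scene centre [0.5404 0.3562] sides [0.0871 0.0574 0.0863 0.056 ] long ang 111.5 112.0
F side centre [0.5383 0.3517] sides [0.0558 0.0898 0.0566 0.0867] long ang 112.3 113.8
   tri [0.5385 0.3587 0.0364] 0.0005
r1 scene centre [ 0.6092 -0.0912] sides [0.0832 0.0569 0.0829 0.0544] long ang 88.4 92.5
r1 side centre [ 0.6063 -0.0945] sides [0.0592 0.0853 0.0595 0.0805] long ang 88.8 88.1
   tri [ 0.6068 -0.0903  0.046 ] 0.0001
butt (array([ 0.60785267, -0.02880593,  0.1741704 ]), np.float64(0.00021496472755181786))
tubeL [[ 0.57221671 -0.01376489  0.01      ]]
tubeR [[ 0.64270167 -0.01184168  0.01      ]]
tubeL [[ 0.57344151 -0.00762347  0.01      ]]
tubeR [[ 0.64489246 -0.00362415  0.01      ]]
tray [[ 0.5648 -0.154   0.022 ]
 [ 0.6511  0.1283  0.022 ]] [[ 0.5624 -0.1561  0.022 ]
 [ 0.661  -0.1569  0.022 ]
 [ 0.5531  0.1211  0.022 ]]
```

>>> carry_out:
  deltas:
    - {"dx": -0.015,"dz": -0.037,"ay": 5}
    - {"dx": -0.03,"dz": -0.074,"ay": 11}
    - {"dx": -0.045,"dz": -0.111,"ay": 17}
    - {"dx": -0.06,"dz": -0.148,"ay": 23}
    - {"dx": -0.075,"dz": -0.185,"ay": 29}
    - {"dx": -0.09,"dz": -0.222,"ay": 35}
    - {"dx": -0.105,"dz": -0.259,"ay": 41}
    - {"dx": -0.12,"dz": -0.296,"ay": 47}
  fingers: 0.0919

```text
$.deltas[0]: bad value
```

```bash
cat >> h.py <<'E'
def go(s,xyz,yaw):
    "print tool-frame deltas from measured pose to upright pose at yaw (deg of jaw axis)"
    r=R.from_quat(s["orientation"]); y=np.radians(yaw)
    X=np.array([np.cos(y),np.sin(y),0]);Y=np.array([0,0,-1.]);Z=np.cross(X,Y)
    t=R.from_matrix(np.c_[X,Y,Z]); d=r.inv().apply(np.array(xyz)-s["eef_pos"])
    M=r.as_matrix()
    print("t",round(s["time"],2),"pos",np.round(s["eef_pos"],4),"yaw",np.degrees(np.arctan2(M[1,0],M[0,0])).round(2),"tilt",np.degrees(np.arccos(-M[2,1])).round(2),"F",np.round(s["contact_force"],2),"w",round(s["width"],4),"q7",round(s["q"][6],2))
    print("delta",d.round(4),"rot deg",np.degrees((r.inv()*t).as_rotvec()).round(2))
E
python3 - <<'E'
from h import *
from plant import robot
go(robot.read_state(),(.540,.355,.214),22)
E
```

```text
t 0.15 pos [0.148  0.6325 0.2139] yaw 76.83 tilt 0.08 F [0.39 0.55 0.02] w 0.0915 q7 -0.06
delta [-1.809e-01  2.000e-04 -4.449e-01] rot deg [ 4.000e-02  5.483e+01 -7.000e-02]
```

>>> carry_out:
  deltas:
    - {"dx": -0.015,"dy": 0,"dz": -0.037,"ax": 0,"ay": 5,"az": 0}
    - {"dx": -0.03,"dy": 0,"dz": -0.074,"ax": 0,"ay": 11,"az": 0}
    - {"dx": -0.045,"dy": 0,"dz": -0.111,"ax": 0,"ay": 17,"az": 0}
    - {"dx": -0.06,"dy": 0,"dz": -0.148,"ax": 0,"ay": 23,"az": 0}
    - {"dx": -0.075,"dy": 0,"dz": -0.185,"ax": 0,"ay": 29,"az": 0}
    - {"dx": -0.09,"dy": 0,"dz": -0.222,"ax": 0,"ay": 35,"az": 0}
    - {"dx": -0.105,"dy": 0,"dz": -0.259,"ax": 0,"ay": 41,"az": 0}
    - {"dx": -0.12,"dy": 0,"dz": -0.296,"ax": 0,"ay": 47,"az": 0}
  fingers: 0.0919

```text
time: 0.82
eef_pos: [0.4102, 0.4472, 0.2146]
orientation: [-0.684, -0.18, 0.18, 0.684]
contact_force: [1.0, 0.4, 0.1]
width: 0.0918
```

Run:
```python
from h import *
from plant import robot
go(robot.read_state(),(.540,.355,.214),22)
```

```text
t 0.82 pos [0.4102 0.4472 0.2146] yaw 29.54 tilt 0.01 F [0.99 0.36 0.13] w 0.0918 q7 -0.27
delta [ 0.0675  0.0005 -0.1442] rot deg [-0.    7.54 -0.01]
```

>>> carry_out:
  deltas:
    - {"dx": 0.014,"dy": 0,"dz": -0.029,"ax": 0,"ay": 1.5,"az": 0}
    - {"dx": 0.028,"dy": 0,"dz": -0.058,"ax": 0,"ay": 3,"az": 0}
    - {"dx": 0.041,"dy": 0,"dz": -0.087,"ax": 0,"ay": 4.5,"az": 0}
    - {"dx": 0.054,"dy": 0,"dz": -0.115,"ax": 0,"ay": 6,"az": 0}
    - {"dx": 0.0675,"dy": 0,"dz": -0.144,"ax": 0,"ay": 7.5,"az": 0}
    - {"dx": 0.0675,"dy": 0,"dz": -0.144,"ax": 0,"ay": 7.5,"az": 0}
    - {"dx": 0.0675,"dy": 0,"dz": -0.144,"ax": 0,"ay": 7.5,"az": 0}
    - {"dx": 0.0675,"dy": 0,"dz": -0.144,"ax": 0,"ay": 7.5,"az": 0}

```text
time: 1.48
eef_pos: [0.5385, 0.3577, 0.2141]
orientation: [-0.694, -0.137, 0.137, 0.694]
contact_force: [-1.5, 0.9, 0.1]
width: 0.0916
```

Run:
```python
from h import *
from plant import robot
go(robot.read_state(),(.540,.355,.214),22)
m=robot.camera_model("wrist"); im=robot.get_image("wrist"); cv2.imwrite("pics/w1.png",im[:,:,::-1])
import pickle; pickle.dump(m,open("w1.pkl","wb"))
```

```text
t 1.48 pos [0.5385 0.3577 0.2141] yaw 22.36 tilt 0.06 F [-1.49  0.92  0.09] w 0.0916 q7 -0.12
delta [ 0.0004  0.0001 -0.0031] rot deg [-0.03  0.36 -0.06]
```

View pics/w1.png

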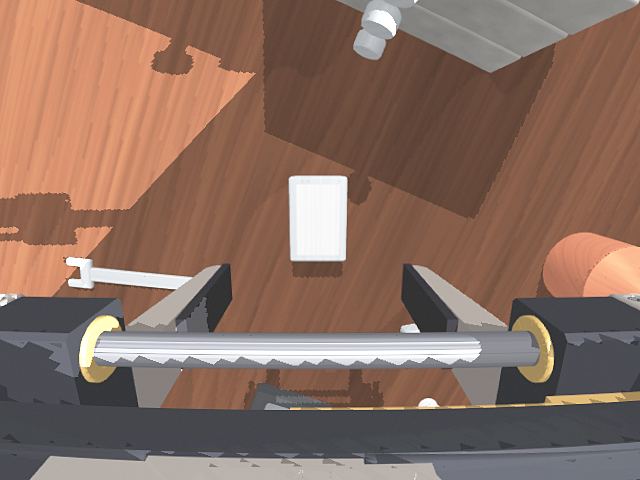

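```bash
cat >> h.py <<'E'
def tinrect(img,m,z,seed,thr=185,win=None):
    g=img.min(axis=2); mk=(g>thr).astype(np.uint8)
    n,l,st,_=cv2.connectedComponentsWithStats(mk)
    k=l[seed[1],seed[0]]; mk=(l==k).astype(np.uint8)
    c=max(cv2.findContours(mk,cv2.RETR_EXTERNAL,cv2.CHAIN_APPROX_NONE)[0],key=cv2.contourArea)
    P=plane(m,c[:,0].astype(float),z)[:,:2]
    (cc,sz,a)=cv2.minAreaRect((P*1000).astype(np.float32))
    if sz[0]>sz[1]: a=a-90; sz=sz[::-1]
    print("tin",st[k],"centre",np.array(cc)/1000,"size",np.round(sz,1),"short-axis yaw",round(a,2))
E
python3 - <<'E'
from h import *
import pickle
m=pickle.load(open("w1.pkl","rb")); im=cv2.imread("pics/w1.png")
for t in(150,170,190,205): tinrect(im,m,.04,(318,215),t)
E
```

```text
tin [ 289  175   59   86 4858] centre [0.53777332 0.36092938] size [59.3 89.5] short-axis yaw 22.38
tin [ 289  176   58   85 4829] centre [0.53803931 0.360508  ] size [59.  88.5] short-axis yaw 22.39
tin [ 289  176   58   85 4795] centre [0.53811945 0.36054596] size [58.8 88.5] short-axis yaw 22.4
tin [ 289  176   58   84 4737] centre [0.53784686 0.36103528] size [58.6 87.4] short-axis yaw 22.4
```

Run:
```python
from h import *
from plant import robot
go(robot.read_state(),(.538,.3606,.012),22.4)
```

```text
t 1.53 pos [0.5379 0.3584 0.2142] yaw 22.44 tilt 0.07 F [-0.25  0.6   0.17] w 0.092 q7 -0.12
delta [0.0011 0.2022 0.0019] rot deg [-0.04  0.04 -0.06]
```

>>> carry_out:
  deltas:
    - {"dx": 0,"dy": 0.025,"dz": 0.002,"ax": 0,"ay": 0,"az": 0}
    - {"dx": 0,"dy": 0.05,"dz": 0.003,"ax": 0,"ay": 0,"az": 0}
    - {"dx": 0,"dy": 0.08,"dz": 0.003,"ax": 0,"ay": 0,"az": 0}
    - {"dx": 0,"dy": 0.11,"dz": 0.003,"ax": 0,"ay": 0,"az": 0}
    - {"dx": 0,"dy": 0.13,"dz": 0.003,"ax": 0,"ay": 0,"az": 0}
    - {"dx": 0,"dy": 0.14,"dz": 0.003,"ax": 0,"ay": 0,"az": 0}
    - {"dx": 0,"dy": 0.14,"dz": 0.003,"ax": 0,"ay": 0,"az": 0}
    - {"dx": 0,"dy": 0.14,"dz": 0.003,"ax": 0,"ay": 0,"az": 0}

```text
time: 2.2
eef_pos: [0.5377, 0.361, 0.075]
orientation: [-0.693, -0.137, 0.137, 0.694]
contact_force: [0.6, 0.1, -0.2]
width: 0.0918
```

Run:
```python
from h import *
from plant import robot
go(robot.read_state(),(.538,.3606,.012),22.4)
m=robot.camera_model("wrist"); im=robot.get_image("wrist"); cv2.imwrite("pics/w2.png",im[:,:,::-1])
go(robot.read_state(),(.538,.3606,.012),22.4)
tinrect(im[:,:,::-1],m,.04,(318,280),170)
```

```text
t 2.2 pos [0.5377 0.361  0.075 ] yaw 22.41 tilt 0.02 F [ 0.56  0.15 -0.23] w 0.0918 q7 -0.08
delta [ 0.0001  0.063  -0.0006] rot deg [-0.02  0.01  0.01]
t 2.25 pos [0.5384 0.3612 0.0759] yaw 22.38 tilt 0.12 F [ 0.62 -0.11  0.73] w 0.0916 q7 -0.08
delta [-0.0007  0.0639 -0.0004] rot deg [-0.04 -0.02  0.11]
tin [  270   192    96   136 12486] centre [0.53762988 0.36138785] size [58.9 90.3] short-axis yaw 22.43
```

View pics/w2.png

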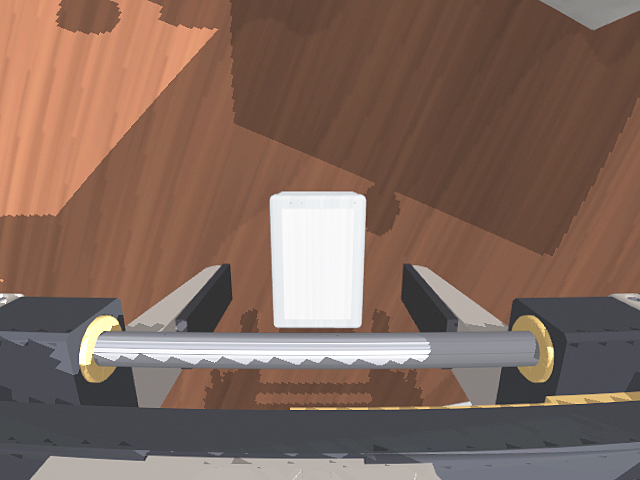

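>>> carry_out:
  deltas:
    - {"dx": 0,"dy": 0.02,"dz": 0,"ax": 0,"ay": 0,"az": 0}
    - {"dx": 0,"dy": 0.04,"dz": 0,"ax": 0,"ay": 0,"az": 0}
    - {"dx": 0,"dy": 0.055,"dz": 0,"ax": 0,"ay": 0,"az": 0}
    - {"dx": 0,"dy": 0.062,"dz": 0,"ax": 0,"ay": 0,"az": 0}
    - {"dx": 0,"dy": 0.064,"dz": 0,"ax": 0,"ay": 0,"az": 0}
    - {"dx": 0,"dy": 0.064,"dz": 0,"ax": 0,"ay": 0,"az": 0}
    - {"dx": 0,"dy": 0.064,"dz": 0,"ax": 0,"ay": 0,"az": 0}
    - {"dx": 0,"dy": 0.064,"dz": 0,"ax": 0,"ay": 0,"az": 0}

```text
time: 2.92
eef_pos: [0.5388, 0.3605, 0.0118]
orientation: [-0.693, -0.137, 0.136, 0.694]
contact_force: [0.8, 0.6, -0.3]
width: 0.0916
```

>>> carry_out:
  deltas:
    - {"dx": 0,"dy": 0,"dz": 0,"ax": 0,"ay": 0,"az": 0}
    - {"dx": 0,"dy": 0,"dz": 0,"ax": 0,"ay": 0,"az": 0}
    - {"dx": 0,"dy": 0,"dz": 0,"ax": 0,"ay": 0,"az": 0}
    - {"dx": 0,"dy": 0,"dz": 0,"ax": 0,"ay": 0,"az": 0}
    - {"dx": 0,"dy": 0,"dz": 0,"ax": 0,"ay": 0,"az": 0}
    - {"dx": 0,"dy": 0,"dz": 0,"ax": 0,"ay": 0,"az": 0}
    - {"dx": 0,"dy": 0,"dz": 0,"ax": 0,"ay": 0,"az": 0}
    - {"dx": 0,"dy": 0,"dz": 0,"ax": 0,"ay": 0,"az": 0}
  fingers: 0.04

```text
time: 3.58
eef_pos: [0.5381, 0.3601, 0.0107]
orientation: [-0.694, -0.137, 0.137, 0.694]
contact_force: [-0.2, -0.2, 1.0]
width: 0.0598
```

Run:
```python
from h import *
from plant import robot
go(robot.read_state(),(.538,.3606,.012),22.4)
```

```text
t 3.58 pos [0.5381 0.3601 0.0107] yaw 22.33 tilt 0.02 F [-0.21 -0.24  0.99] w 0.0598 q7 -0.05
delta [ 0.0001 -0.0013  0.0005] rot deg [-0.   -0.07  0.02]
```

>>> carry_out:
  deltas:
    - {"dx": 0,"dy": -0.008,"dz": 0,"ax": 0,"ay": 0,"az": 0}
    - {"dx": 0,"dy": -0.03,"dz": 0,"ax": 0,"ay": 0,"az": 0}
    - {"dx": 0,"dy": -0.065,"dz": 0,"ax": 0,"ay": 0,"az": 0}
    - {"dx": 0,"dy": -0.1,"dz": 0,"ax": 0,"ay": 0,"az": 0}
    - {"dx": 0,"dy": -0.135,"dz": 0,"ax": 0,"ay": 0,"az": 0}
    - {"dx": 0,"dy": -0.17,"dz": 0,"ax": 0,"ay": 0,"az": 0}
    - {"dx": 0,"dy": -0.205,"dz": 0,"ax": 0,"ay": 0,"az": 0}
    - {"dx": 0,"dy": -0.235,"dz": 0,"ax": 0,"ay": 0,"az": 0}

```text
time: 4.25
eef_pos: [0.5381, 0.3599, 0.2487]
orientation: [-0.693, -0.137, 0.136, 0.694]
contact_force: [1.1, -0.3, -1.4]
width: 0.0598
```

Run:
```python
from h import *
from plant import robot
go(robot.read_state(),(.608,-.165,.25),-1)
```

```text
t 4.25 pos [0.5381 0.3599 0.2487] yaw 22.31 tilt 0.09 F [ 1.1  -0.28 -1.39] w 0.0598 q7 -0.13
delta [-0.1346 -0.0018 -0.5121] rot deg [-0.05 23.31  0.08]
```

>>> carry_out:
  deltas:
    - {"dx": -0.005,"dy": 0,"dz": -0.018,"ax": 0,"ay": 1,"az": 0}
    - {"dx": -0.013,"dy": 0,"dz": -0.05,"ax": 0,"ay": 2.5,"az": 0}
    - {"dx": -0.022,"dy": 0,"dz": -0.085,"ax": 0,"ay": 4,"az": 0}
    - {"dx": -0.031,"dy": 0,"dz": -0.12,"ax": 0,"ay": 6,"az": 0}
    - {"dx": -0.041,"dy": 0,"dz": -0.155,"ax": 0,"ay": 8,"az": 0}
    - {"dx": -0.05,"dy": 0,"dz": -0.19,"ax": 0,"ay": 10,"az": 0}
    - {"dx": -0.059,"dy": 0,"dz": -0.225,"ax": 0,"ay": 12,"az": 0}
    - {"dx": -0.068,"dy": 0,"dz": -0.26,"ax": 0,"ay": 14,"az": 0}

```text
time: 4.92
eef_pos: [0.5731, 0.0913, 0.2452]
orientation: [0.705, 0.05, -0.051, -0.705]
contact_force: [0.4, -0.2, -0.6]
width: 0.0602
```

Run:
```python
from h import *
from plant import robot
go(robot.read_state(),(.608,-.165,.25),-1)
```

```text
t 4.92 pos [0.5731 0.0913 0.2452] yaw 8.19 tilt 0.05 F [ 0.37 -0.24 -0.62] w 0.0602 q7 0.08
delta [-0.002  -0.0048 -0.2586] rot deg [ 0.    9.19 -0.05]
```

>>> carry_out:
  deltas:
    - {"dx": 0,"dy": -0.004,"dz": -0.035,"ax": 0,"ay": 1.5,"az": 0}
    - {"dx": 0,"dy": -0.004,"dz": -0.075,"ax": 0,"ay": 3,"az": 0}
    - {"dx": 0,"dy": -0.004,"dz": -0.115,"ax": 0,"ay": 4.5,"az": 0}
    - {"dx": -0.001,"dy": -0.004,"dz": -0.155,"ax": 0,"ay": 6,"az": 0}
    - {"dx": -0.001,"dy": -0.004,"dz": -0.19,"ax": 0,"ay": 7.5,"az": 0}
    - {"dx": -0.002,"dy": -0.004,"dz": -0.225,"ax": 0,"ay": 9,"az": 0}
    - {"dx": -0.002,"dy": -0.004,"dz": -0.25,"ax": 0,"ay": 9,"az": 0}
    - {"dx": -0.002,"dy": -0.004,"dz": -0.258,"ax": 0,"ay": 9,"az": 0}

```text
time: 5.58
eef_pos: [0.6077, -0.1681, 0.2494]
orientation: [0.708, -0.007, 0.006, -0.706]
contact_force: [-0.7, -0.6, -1.4]
width: 0.0597
```

>>> carry_out:
  deltas:
    - {"dx": 0,"dy": 0,"dz": 0,"ax": 0,"ay": 0,"az": 0}
    - {"dx": 0,"dy": 0,"dz": 0,"ax": 0,"ay": 0,"az": 0}
    - {"dx": 0,"dy": 0,"dz": 0,"ax": 0,"ay": 0,"az": 0}
    - {"dx": 0,"dy": 0,"dz": 0,"ax": 0,"ay": 0,"az": 0}
    - {"dx": 0,"dy": 0,"dz": 0,"ax": 0,"ay": 0,"az": 0}
    - {"dx": 0,"dy": 0,"dz": 0,"ax": 0,"ay": 0,"az": 0}
    - {"dx": 0,"dy": 0,"dz": 0,"ax": 0,"ay": 0,"az": 0}
    - {"dx": 0,"dy": 0,"dz": 0,"ax": 0,"ay": 0,"az": 0}

```text
time: 6.25
eef_pos: [0.6094, -0.1614, 0.2497]
orientation: [-0.707, 0.004, -0.004, 0.707]
contact_force: [-0.5, -0.9, -1.0]
width: 0.06
```

Run:
```python
from h import *
from plant import robot
import pickle
go(robot.read_state(),(.608,-.165,.25),-1)
m=robot.camera_model("wrist"); im=robot.get_image("wrist"); cv2.imwrite("pics/w3.png",im[:,:,::-1])
pickle.dump(m,open("w3.pkl","wb"))
```

```text
t 6.25 pos [ 0.6094 -0.1614  0.2497] yaw -0.64 tilt 0.01 F [-0.49 -0.86 -1.04] w 0.06 q7 0.41
delta [-0.0013 -0.0003 -0.0036] rot deg [-0.01  0.36  0.01]
```

View pics/w3.png

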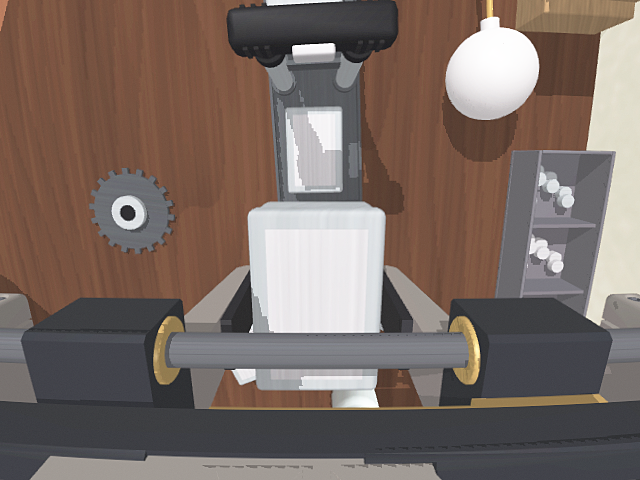

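Run:
```python
import cv2
a=cv2.imread("pics/w3.png")
cv2.imwrite("pics/w3c.png",cv2.resize(a[95:205,265:365],None,fx=5.4,fy=5.4,interpolation=cv2.INTER_CUBIC))
```

```text
(no output)
```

View pics/w3c.png

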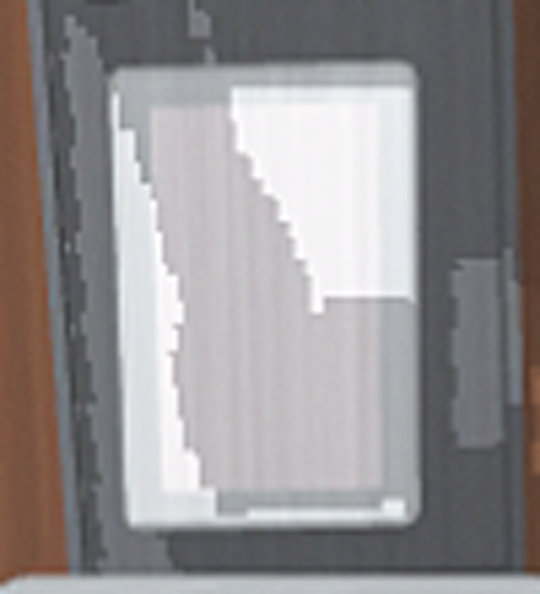

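Run:
```python
from h import *
import pickle
m=pickle.load(open("w3.pkl","rb"))
c=[(110,68),(417,62),(419,524),(126,526)]
p=(np.array(c,float)+.5)/5.4-.5+[265,95]
P=plane(m,p,.05); e=np.diff(np.r_[P,P[:1]],axis=0)
print(P.round(4),P.mean(0).round(4),np.linalg.norm(e,axis=1).round(4),np.degrees(np.arctan2(e[:,1],e[:,0])).round(2))
# held tin top z = TCP z-.0115+.04
q=[(249,208),(384,208)]
print(plane(m,q,.2497+.028).round(4), m["xyz"])
# tray edges
print(plane(m,[(276,195),(361,195),(272,110),(362,110)],.022).round(4))
```

```text
[[ 0.577  -0.045   0.05  ]
 [ 0.6361 -0.0446  0.05  ]
 [ 0.6369 -0.1335  0.05  ]
 [ 0.5776 -0.1332  0.05  ]] [ 0.6069 -0.0891  0.05  ] [0.0591 0.0889 0.0594 0.0882] [  0.44 -89.45 179.78  90.39]
[[ 0.5801 -0.1161  0.2777]
 [ 0.6376 -0.1167  0.2777]] [ 0.60894181 -0.0947585   0.41981128]
[[ 0.561  -0.1395  0.022 ]
 [ 0.6613 -0.1406  0.022 ]
 [ 0.5599 -0.044   0.022 ]
 [ 0.6608 -0.0451  0.022 ]]
```

Run:
```python
from h import *
from plant import robot
go(robot.read_state(),(.607,-.089,.25),.3)
```

```text
t 6.3 pos [ 0.6093 -0.1616  0.2497] yaw -0.65 tilt 0.01 F [-0.46 -0.21 -0.99] w 0.0602 q7 0.41
delta [-0.0032 -0.0003  0.0726] rot deg [-0.   -0.95  0.01]
```

>>> carry_out:
  deltas:
    - {"dx": -0.001,"dy": 0,"dz": 0.015,"ax": 0,"ay": -0.3,"az": 0}
    - {"dx": -0.002,"dy": 0,"dz": 0.035,"ax": 0,"ay": -0.6,"az": 0}
    - {"dx": -0.003,"dy": 0,"dz": 0.055,"ax": 0,"ay": -0.9,"az": 0}
    - {"dx": -0.003,"dy": 0,"dz": 0.068,"ax": 0,"ay": -0.9,"az": 0}
    - {"dx": -0.003,"dy": 0.01,"dz": 0.0725,"ax": 0,"ay": -0.9,"az": 0}
    - {"dx": -0.003,"dy": 0.035,"dz": 0.0725,"ax": 0,"ay": -0.9,"az": 0}
    - {"dx": -0.003,"dy": 0.06,"dz": 0.0725,"ax": 0,"ay": -0.9,"az": 0}
    - {"dx": -0.003,"dy": 0.085,"dz": 0.0725,"ax": 0,"ay": -0.9,"az": 0}

```text
time: 6.97
eef_pos: [0.607, -0.0894, 0.1633]
orientation: [0.707, 0.002, -0.001, -0.707]
contact_force: [-0.5, -1.3, -1.1]
width: 0.0599
```

Run:
```python
from h import *
from plant import robot
go(robot.read_state(),(.607,-.089,.1),.3)
```

```text
t 6.97 pos [ 0.607  -0.0894  0.1633] yaw 0.23 tilt 0.05 F [-0.49 -1.34 -1.14] w 0.0599 q7 0.34
delta [-0.0001  0.0633  0.0005] rot deg [ 0.03 -0.07  0.04]
```

>>> carry_out:
  deltas:
    - {"dx": 0,"dy": 0.02,"dz": 0,"ax": 0,"ay": 0,"az": 0}
    - {"dx": 0,"dy": 0.04,"dz": 0,"ax": 0,"ay": 0,"az": 0}
    - {"dx": 0,"dy": 0.06,"dz": 0,"ax": 0,"ay": 0,"az": 0}
    - {"dx": 0,"dy": 0.075,"dz": 0,"ax": 0,"ay": 0,"az": 0}
    - {"dx": 0,"dy": 0.085,"dz": 0,"ax": 0,"ay": 0,"az": 0}
    - {"dx": 0,"dy": 0.09,"dz": 0,"ax": 0,"ay": 0,"az": 0}
    - {"dx": 0,"dy": 0.09,"dz": 0,"ax": 0,"ay": 0,"az": 0}
    - {"dx": 0,"dy": 0.09,"dz": 0,"ax": 0,"ay": 0,"az": 0}

```text
time: 7.63
eef_pos: [0.6075, -0.0897, 0.0749]
orientation: [0.707, 0.002, -0.001, -0.707]
contact_force: [-0.5, 0.2, -0.8]
width: 0.0598
```

Run:
```python
from h import *
from plant import robot
import pickle
go(robot.read_state(),(.607,-.089,.0615),.3)
for n in("scene","side","wrist"):
    cv2.imwrite(f"pics/{n}4.png",robot.get_image(n)[:,:,::-1])
a=cv2.imread("pics/scene4.png")[190:340,270:430];b=cv2.imread("pics/side4.png")[170:320,270:390]
k=lambda i:cv2.resize(i,None,fx=2.8,fy=2.8,interpolation=cv2.INTER_CUBIC)
cv2.imwrite("pics/c4.png",np.hstack([k(a),k(b)]))
go(robot.read_state(),(.607,-.089,.0615),.3)
```

```text
t 7.63 pos [ 0.6075 -0.0897  0.0749] yaw 0.21 tilt 0.04 F [-0.47  0.18 -0.83] w 0.0598 q7 0.4
delta [-0.0005  0.0134  0.0007] rot deg [ 0.02 -0.09  0.04]
t 7.78 pos [ 0.6079 -0.0895  0.0757] yaw 0.23 tilt 0.12 F [-0.17 -0.02 -0.91] w 0.0596 q7 0.4
delta [-0.001   0.0142  0.0005] rot deg [ 0.01 -0.07  0.12]
```

View pics/c4.png

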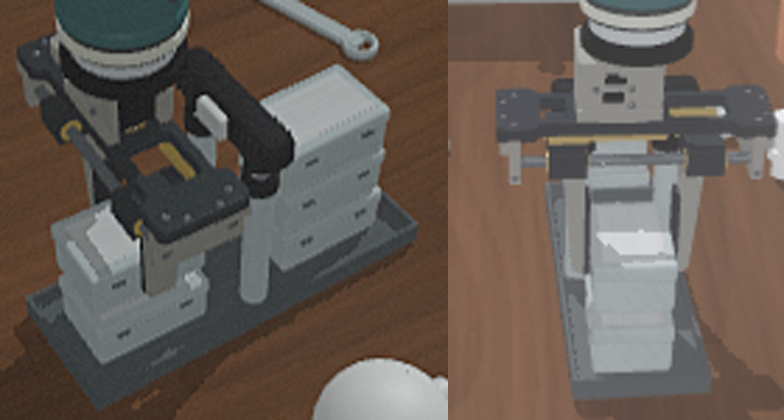

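View pics/wrist4.png

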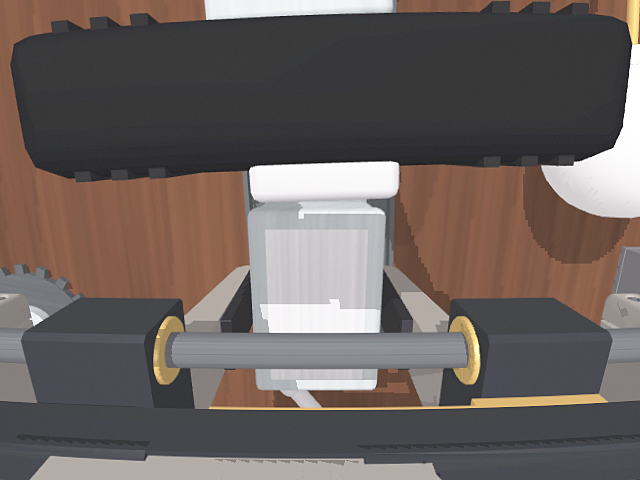

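>>> carry_out:
  deltas:
    - {"dx": -0.0005,"dy": 0.004,"dz": 0.0005,"ax": 0,"ay": 0,"az": 0}
    - {"dx": -0.0005,"dy": 0.008,"dz": 0.0005,"ax": 0,"ay": 0,"az": 0}
    - {"dx": -0.0005,"dy": 0.0095,"dz": 0.0005,"ax": 0,"ay": 0,"az": 0}
    - {"dx": -0.0005,"dy": 0.0105,"dz": 0.0005,"ax": 0,"ay": 0,"az": 0}
    - {"dx": -0.0005,"dy": 0.0115,"dz": 0.0005,"ax": 0,"ay": 0,"az": 0}
    - {"dx": -0.0005,"dy": 0.0125,"dz": 0.0005,"ax": 0,"ay": 0,"az": 0}
    - {"dx": -0.0005,"dy": 0.013,"dz": 0.0005,"ax": 0,"ay": 0,"az": 0}
    - {"dx": -0.0005,"dy": 0.013,"dz": 0.0005,"ax": 0,"ay": 0,"az": 0}

```text
time: 8.45
eef_pos: [0.6066, -0.0888, 0.0615]
orientation: [-0.707, -0.001, 0.001, 0.707]
contact_force: [0.1, -0.0, -1.2]
width: 0.0597
```

Run:
```python
from h import *
from plant import robot
go(robot.read_state(),(.607,-.089,.0615),.3)
```

```text
t 8.45 pos [ 0.6066 -0.0888  0.0615] yaw 0.22 tilt 0.01 F [ 0.11 -0.   -1.18] w 0.0597 q7 0.41
delta [ 0.0004 -0.     -0.0002] rot deg [-0.   -0.08 -0.01]
```

>>> carry_out:
  deltas:
    - {"dx": 0,"dy": 0.0005,"dz": 0,"ax": 0,"ay": 0,"az": 0}
    - {"dx": 0,"dy": 0.001,"dz": 0,"ax": 0,"ay": 0,"az": 0}
    - {"dx": 0,"dy": 0.0015,"dz": 0,"ax": 0,"ay": 0,"az": 0}
    - {"dx": 0,"dy": 0.0015,"dz": 0,"ax": 0,"ay": 0,"az": 0}
    - {"dx": 0,"dy": 0.0015,"dz": 0,"ax": 0,"ay": 0,"az": 0}
    - {"dx": 0,"dy": 0.0015,"dz": 0,"ax": 0,"ay": 0,"az": 0}
    - {"dx": 0,"dy": 0.0015,"dz": 0,"ax": 0,"ay": 0,"az": 0}
    - {"dx": 0,"dy": 0.0015,"dz": 0,"ax": 0,"ay": 0,"az": 0}

```text
time: 9.12
eef_pos: [0.6067, -0.0888, 0.0607]
orientation: [-0.707, -0.002, 0.001, 0.707]
contact_force: [-2.1, 0.7, 6.3]
width: 0.0599
```

>>> carry_out:
  deltas:
    - {"dx": 0,"dy": 0,"dz": 0,"ax": 0,"ay": 0,"az": 0}
    - {"dx": 0,"dy": 0,"dz": 0,"ax": 0,"ay": 0,"az": 0}
    - {"dx": 0,"dy": 0,"dz": 0,"ax": 0,"ay": 0,"az": 0}
    - {"dx": 0,"dy": 0,"dz": 0,"ax": 0,"ay": 0,"az": 0}
    - {"dx": 0,"dy": 0,"dz": 0,"ax": 0,"ay": 0,"az": 0}
    - {"dx": 0,"dy": 0,"dz": 0,"ax": 0,"ay": 0,"az": 0}
    - {"dx": 0,"dy": 0,"dz": 0,"ax": 0,"ay": 0,"az": 0}
    - {"dx": 0,"dy": 0,"dz": 0,"ax": 0,"ay": 0,"az": 0}
  fingers: 0.08

```text
time: 9.78
eef_pos: [0.6067, -0.0888, 0.0601]
orientation: [-0.707, -0.001, 0.001, 0.707]
contact_force: [-0.0, -0.1, -0.0]
width: 0.08
```

>>> carry_out:
  deltas:
    - {"dx": 0,"dy": -0.008,"dz": 0,"ax": 0,"ay": 0,"az": 0}
    - {"dx": 0,"dy": -0.025,"dz": 0,"ax": 0,"ay": 0,"az": 0}
    - {"dx": 0,"dy": -0.05,"dz": 0,"ax": 0,"ay": 0,"az": 0}
    - {"dx": 0,"dy": -0.08,"dz": 0,"ax": 0,"ay": 0,"az": 0}
    - {"dx": 0,"dy": -0.11,"dz": -0.002,"ax": 0,"ay": 0,"az": 0}
    - {"dx": 0,"dy": -0.13,"dz": -0.02,"ax": 0,"ay": 0,"az": 0}
    - {"dx": 0,"dy": -0.15,"dz": -0.045,"ax": 0,"ay": 0,"az": 0}
    - {"dx": 0,"dy": -0.17,"dz": -0.07,"ax": 0,"ay": 0,"az": 0}

```text
time: 10.45
eef_pos: [0.6071, -0.1589, 0.2322]
orientation: [-0.707, -0.003, 0.002, 0.707]
contact_force: [0.6, -0.0, 0.3]
width: 0.08
```

Run:
```python
from h import *
from plant import robot
import pickle
go(robot.read_state(),(.515,-.337,.22),22.3)
m=robot.camera_model("wrist"); im=robot.get_image("wrist"); cv2.imwrite("pics/w5.png",im[:,:,::-1])
pickle.dump(m,open("w5.pkl","wb"))
```

```text
t 10.45 pos [ 0.6071 -0.1589  0.2322] yaw 0.34 tilt 0.08 F [ 0.63 -0.03  0.35] w 0.08 q7 0.43
delta [-0.0931  0.012  -0.1776] rot deg [ -0.   -21.96   0.08]
```

View pics/w5.png

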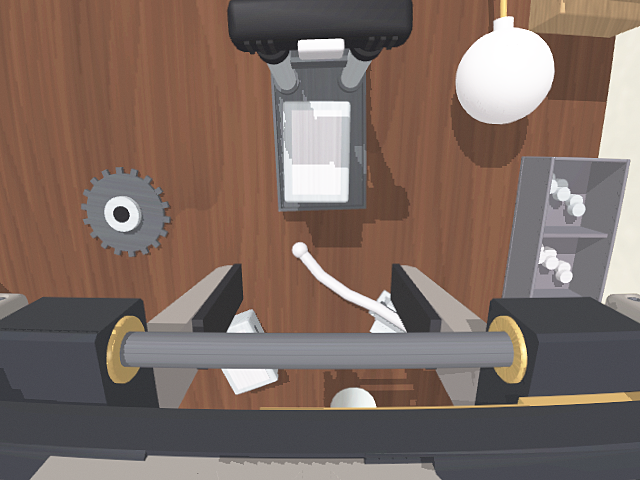

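Run:
```python
from h import *
import pickle
m=pickle.load(open("w5.pkl","rb"));a=cv2.imread("pics/w5.png")
P=plane(m,[(283,101),(350,101),(349,202),(285,202)],.09);print(P.round(4),P.mean(0).round(4))
cv2.imwrite("pics/w5c.png",cv2.resize(a[90:215,265:370],None,fx=4.8,fy=4.8,interpolation=cv2.INTER_CUBIC))
```

```text
[[ 0.5763 -0.0454  0.09  ]
 [ 0.635  -0.045   0.09  ]
 [ 0.6365 -0.134   0.09  ]
 [ 0.5769 -0.1344  0.09  ]] [ 0.6062 -0.0897  0.09  ]
```

View pics/w5c.png

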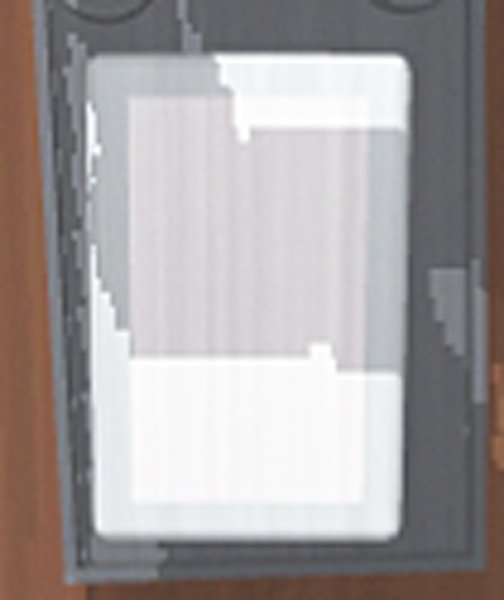

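>>> carry_out:
  deltas:
    - {"dx": -0.012,"dy": 0,"dz": -0.022,"ax": 0,"ay": -2.5,"az": 0}
    - {"dx": -0.024,"dy": 0,"dz": -0.045,"ax": 0,"ay": -6,"az": 0}
    - {"dx": -0.039,"dy": 0,"dz": -0.075,"ax": 0,"ay": -10,"az": 0}
    - {"dx": -0.055,"dy": 0,"dz": -0.105,"ax": 0,"ay": -14,"az": 0}
    - {"dx": -0.07,"dy": 0,"dz": -0.135,"ax": 0,"ay": -18,"az": 0}
    - {"dx": -0.085,"dy": 0.005,"dz": -0.165,"ax": 0,"ay": -22,"az": 0}
    - {"dx": -0.093,"dy": 0.01,"dz": -0.178,"ax": 0,"ay": -22,"az": 0}
    - {"dx": -0.093,"dy": 0.01,"dz": -0.178,"ax": 0,"ay": -22,"az": 0}
  fingers: 0.0919

```text
time: 11.17
eef_pos: [0.5109, -0.3417, 0.2201]
orientation: [0.695, 0.133, -0.134, -0.694]
contact_force: [-1.0, -0.0, 0.1]
width: 0.0919
```

Run:
```python
from h import *
from plant import robot
import pickle
go(robot.read_state(),(.515,-.337,.22),22.3)
m=robot.camera_model("wrist"); im=robot.get_image("wrist"); cv2.imwrite("pics/w6.png",im[:,:,::-1])
pickle.dump(m,open("w6.pkl","wb"))
```

```text
t 11.17 pos [ 0.5109 -0.3417  0.2201] yaw 21.77 tilt 0.13 F [-0.95 -0.05  0.1 ] w 0.0919 q7 1.12
delta [0.0056 0.0001 0.0029] rot deg [ 0.05 -0.53 -0.12]
```

View pics/w6.png

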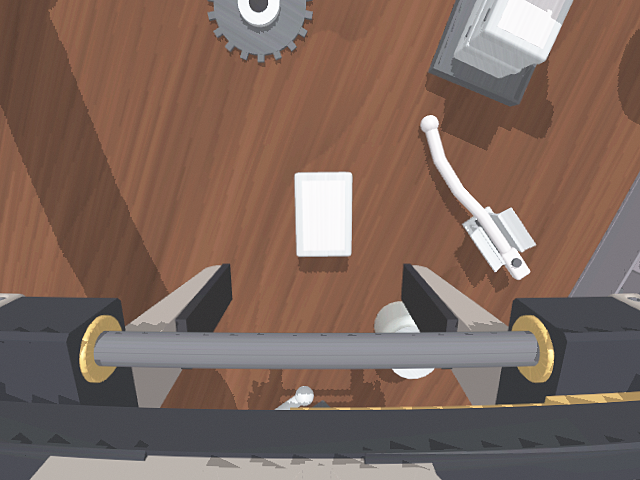

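Run:
```python
from h import *
import pickle
m=pickle.load(open("w6.pkl","rb")); im=cv2.imread("pics/w6.png")
for t in(150,180): tinrect(im,m,.04,(320,215),t)
S=cv2.imread("pics/scene0.png")
from plant import robot
print("jar lid",plane(robot.camera_model("scene"),[(148,386)],.075), plane(robot.camera_model("side"),[(389,397)],.075))
go(robot.read_state(),(.515,-.337,.22),22.3)
```

```text
tin [ 294  172   58   85 4765] centre [ 0.51457324 -0.33400052] size [59.4 89.9] short-axis yaw 22.47
tin [ 295  172   57   84 4683] centre [ 0.51452948 -0.33370605] size [58.9 88.9] short-axis yaw 22.54
jar lid [[ 0.66037924 -0.42946637  0.075     ]] [[ 0.65669959 -0.44100293  0.075     ]]
t 11.22 pos [ 0.513  -0.3391  0.2202] yaw 21.95 tilt 0.03 F [0.32 0.02 0.44] w 0.0919 q7 1.12
delta [0.0027 0.0002 0.0011] rot deg [-0.   -0.35 -0.03]
```

>>> carry_out:
  deltas:
    - {"dx": 0.001,"dy": 0.025,"dz": 0.002,"ax": 0,"ay": -0.2,"az": 0}
    - {"dx": 0.001,"dy": 0.05,"dz": 0.003,"ax": 0,"ay": -0.2,"az": 0}
    - {"dx": 0.001,"dy": 0.08,"dz": 0.003,"ax": 0,"ay": -0.2,"az": 0}
    - {"dx": 0.001,"dy": 0.11,"dz": 0.003,"ax": 0,"ay": -0.2,"az": 0}
    - {"dx": 0.001,"dy": 0.13,"dz": 0.003,"ax": 0,"ay": -0.2,"az": 0}
    - {"dx": 0.001,"dy": 0.14,"dz": 0.003,"ax": 0,"ay": -0.2,"az": 0}
    - {"dx": 0.001,"dy": 0.14,"dz": 0.003,"ax": 0,"ay": -0.2,"az": 0}
    - {"dx": 0.001,"dy": 0.14,"dz": 0.003,"ax": 0,"ay": -0.2,"az": 0}

```text
time: 11.88
eef_pos: [0.5154, -0.3333, 0.0806]
orientation: [0.694, 0.138, -0.138, -0.693]
contact_force: [0.2, -0.3, 0.7]
width: 0.092
```

Run:
```python
from h import *
from plant import robot
m=robot.camera_model("wrist"); im=robot.get_image("wrist"); cv2.imwrite("pics/w7.png",im[:,:,::-1])
go(robot.read_state(),(.5146,-.334,.012),22.5)
tinrect(im[:,:,::-1],m,.04,(318,280),170)
```

```text
t 11.93 pos [ 0.5158 -0.3339  0.0814] yaw 22.49 tilt 0.12 F [ 0.89 -0.74 -0.31] w 0.0922 q7 1.2
delta [-0.0012  0.0694  0.0005] rot deg [ 0.08 -0.01  0.09]
tin [  269   190    94   133 11895] centre [ 0.51417676 -0.33277103] size [58.8 90.3] short-axis yaw 22.52
```

>>> carry_out:
  deltas:
    - {"dx": -0.001,"dy": 0.02,"dz": 0.001,"ax": 0,"ay": 0,"az": 0}
    - {"dx": -0.001,"dy": 0.04,"dz": 0.001,"ax": 0,"ay": 0,"az": 0}
    - {"dx": -0.001,"dy": 0.06,"dz": 0.001,"ax": 0,"ay": 0,"az": 0}
    - {"dx": -0.001,"dy": 0.067,"dz": 0.001,"ax": 0,"ay": 0,"az": 0}
    - {"dx": -0.001,"dy": 0.069,"dz": 0.001,"ax": 0,"ay": 0,"az": 0}
    - {"dx": -0.001,"dy": 0.069,"dz": 0.001,"ax": 0,"ay": 0,"az": 0}
    - {"dx": -0.001,"dy": 0.069,"dz": 0.001,"ax": 0,"ay": 0,"az": 0}
    - {"dx": -0.001,"dy": 0.069,"dz": 0.001,"ax": 0,"ay": 0,"az": 0}

```text
time: 12.6
eef_pos: [0.5141, -0.3341, 0.0126]
orientation: [0.694, 0.138, -0.137, -0.693]
contact_force: [0.1, -0.2, -0.1]
width: 0.092
```

>>> carry_out:
  deltas:
    - {"dx": 0,"dy": 0,"dz": 0,"ax": 0,"ay": 0,"az": 0}
    - {"dx": 0,"dy": 0,"dz": 0,"ax": 0,"ay": 0,"az": 0}
    - {"dx": 0,"dy": 0,"dz": 0,"ax": 0,"ay": 0,"az": 0}
    - {"dx": 0,"dy": 0,"dz": 0,"ax": 0,"ay": 0,"az": 0}
    - {"dx": 0,"dy": 0,"dz": 0,"ax": 0,"ay": 0,"az": 0}
    - {"dx": 0,"dy": 0,"dz": 0,"ax": 0,"ay": 0,"az": 0}
    - {"dx": 0,"dy": 0,"dz": 0,"ax": 0,"ay": 0,"az": 0}
    - {"dx": 0,"dy": 0,"dz": 0,"ax": 0,"ay": 0,"az": 0}
  fingers: 0.04

```text
time: 13.27
eef_pos: [0.5133, -0.3335, 0.0112]
orientation: [0.694, 0.138, -0.137, -0.694]
contact_force: [0.1, 0.4, 2.0]
width: 0.06
```

>>> carry_out:
  deltas:
    - {"dx": 0,"dy": -0.008,"dz": 0,"ax": 0,"ay": 0,"az": 0}
    - {"dx": 0,"dy": -0.03,"dz": 0,"ax": 0,"ay": 0,"az": 0}
    - {"dx": 0,"dy": -0.065,"dz": 0,"ax": 0,"ay": 0,"az": 0}
    - {"dx": 0,"dy": -0.1,"dz": 0,"ax": 0,"ay": 0,"az": 0}
    - {"dx": 0,"dy": -0.135,"dz": 0,"ax": 0,"ay": 0,"az": 0}
    - {"dx": 0,"dy": -0.17,"dz": 0,"ax": 0,"ay": 0,"az": 0}
    - {"dx": 0,"dy": -0.205,"dz": 0,"ax": 0,"ay": 0,"az": 0}
    - {"dx": 0,"dy": -0.235,"dz": 0,"ax": 0,"ay": 0,"az": 0}

```text
time: 13.93
eef_pos: [0.5127, -0.3338, 0.2489]
orientation: [0.694, 0.138, -0.137, -0.693]
contact_force: [0.1, 0.7, -2.1]
width: 0.06
```

Run:
```python
from h import *
from plant import robot
go(robot.read_state(),(.6065,-.165,.25),0.3)
```

```text
t 13.93 pos [ 0.5127 -0.3338  0.2489] yaw 22.39 tilt 0.07 F [ 0.14  0.7  -2.09] w 0.06 q7 1.11
delta [ 0.151  -0.0011  0.1203] rot deg [ 0.04 22.09  0.06]
```

>>> carry_out:
  deltas:
    - {"dx": 0.015,"dy": 0,"dz": 0.012,"ax": 0,"ay": 2,"az": 0}
    - {"dx": 0.04,"dy": 0,"dz": 0.032,"ax": 0,"ay": 6,"az": 0}
    - {"dx": 0.068,"dy": 0,"dz": 0.054,"ax": 0,"ay": 10,"az": 0}
    - {"dx": 0.096,"dy": 0,"dz": 0.077,"ax": 0,"ay": 14,"az": 0}
    - {"dx": 0.122,"dy": 0,"dz": 0.097,"ax": 0,"ay": 18,"az": 0}
    - {"dx": 0.142,"dy": 0,"dz": 0.113,"ax": 0,"ay": 22,"az": 0}
    - {"dx": 0.151,"dy": 0,"dz": 0.12,"ax": 0,"ay": 22,"az": 0}
    - {"dx": 0.151,"dy": 0,"dz": 0.12,"ax": 0,"ay": 22,"az": 0}

```text
time: 14.6
eef_pos: [0.6079, -0.1616, 0.2457]
orientation: [-0.707, -0.005, 0.005, 0.707]
contact_force: [-0.4, 0.7, -0.7]
width: 0.0598
```

>>> carry_out:
  deltas:
    - {"dx": 0,"dy": 0,"dz": 0,"ax": 0,"ay": 0,"az": 0}
    - {"dx": 0,"dy": 0,"dz": 0,"ax": 0,"ay": 0,"az": 0}
    - {"dx": 0,"dy": 0,"dz": 0,"ax": 0,"ay": 0,"az": 0}
    - {"dx": 0,"dy": 0,"dz": 0,"ax": 0,"ay": 0,"az": 0}
    - {"dx": 0,"dy": 0,"dz": 0,"ax": 0,"ay": 0,"az": 0}
    - {"dx": 0,"dy": 0,"dz": 0,"ax": 0,"ay": 0,"az": 0}
    - {"dx": 0,"dy": 0,"dz": 0,"ax": 0,"ay": 0,"az": 0}
    - {"dx": 0,"dy": 0,"dz": 0,"ax": 0,"ay": 0,"az": 0}

```text
time: 15.27
eef_pos: [0.6068, -0.1651, 0.2461]
orientation: [-0.707, -0.003, 0.003, 0.707]
contact_force: [0.6, 0.0, -1.2]
width: 0.0598
```

Run:
```python
from h import *
from plant import robot
import pickle
m=robot.camera_model("wrist"); im=robot.get_image("wrist"); cv2.imwrite("pics/w8.png",im[:,:,::-1])
pickle.dump(m,open("w8.pkl","wb"))
go(robot.read_state(),(.6065,-.0892,.25),0.3)
```

```text
t 15.32 pos [ 0.6069 -0.165   0.2461] yaw 0.43 tilt 0.0 F [ 0.05 -0.17 -0.87] w 0.0598 q7 0.43
delta [ 0.0002 -0.0039  0.0758] rot deg [-0.    0.13  0.  ]
```

View pics/w8.png

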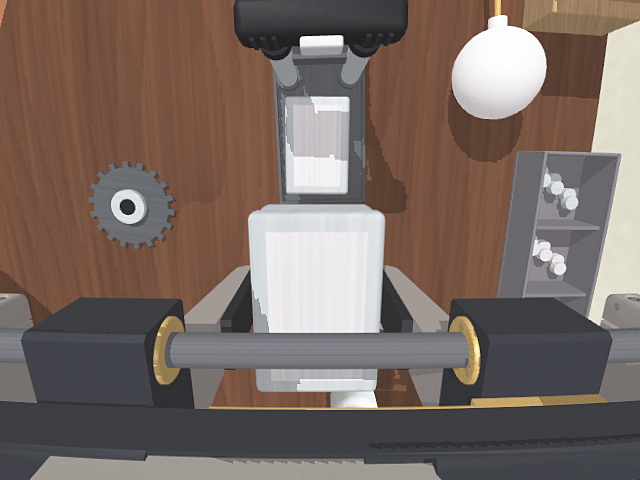

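Run:
```python
from h import *
import pickle
m=pickle.load(open("w8.pkl","rb"));a=cv2.imread("pics/w8.png")
P=plane(m,[(285,96.5),(350,96.5),(349,194),(286.5,194)],.09);print(P.round(4),P.mean(0).round(4))
print(plane(m,[(249,210),(384,210)],.2461+.0285).round(4))
```

```text
[[ 0.5763 -0.0458  0.09  ]
 [ 0.6356 -0.0453  0.09  ]
 [ 0.6372 -0.1344  0.09  ]
 [ 0.5768 -0.1349  0.09  ]] [ 0.6065 -0.0901  0.09  ]
[[ 0.5768 -0.1212  0.2746]
 [ 0.6342 -0.1207  0.2746]]
```

>>> carry_out:
  deltas:
    - {"dx": 0,"dy": 0,"dz": 0.015,"ax": 0,"ay": 0,"az": 0}
    - {"dx": 0,"dy": 0,"dz": 0.035,"ax": 0,"ay": 0,"az": 0}
    - {"dx": 0,"dy": 0,"dz": 0.055,"ax": 0,"ay": 0,"az": 0}
    - {"dx": 0,"dy": 0,"dz": 0.07,"ax": 0,"ay": 0,"az": 0}
    - {"dx": 0,"dy": 0.02,"dz": 0.076,"ax": 0,"ay": 0,"az": 0}
    - {"dx": 0,"dy": 0.05,"dz": 0.076,"ax": 0,"ay": 0,"az": 0}
    - {"dx": 0,"dy": 0.08,"dz": 0.076,"ax": 0,"ay": 0,"az": 0}
    - {"dx": 0,"dy": 0.1,"dz": 0.076,"ax": 0,"ay": 0,"az": 0}

```text
time: 15.98
eef_pos: [0.6052, -0.0882, 0.1437]
orientation: [-0.707, -0.002, 0.004, 0.707]
contact_force: [-0.1, 0.6, -1.7]
width: 0.0598
```

Run:
```python
from h import *
from plant import robot
go(robot.read_state(),(.6068,-.089,.1015),0.3)
```

```text
t 15.98 pos [ 0.6052 -0.0882  0.1437] yaw 0.49 tilt 0.14 F [-0.12  0.65 -1.73] w 0.0598 q7 0.36
delta [ 0.0017  0.0422 -0.0008] rot deg [-0.02  0.19 -0.13]
```

>>> carry_out:
  deltas:
    - {"dx": 0,"dy": 0.015,"dz": 0,"ax": 0,"ay": 0.1,"az": 0}
    - {"dx": 0,"dy": 0.026,"dz": 0,"ax": 0,"ay": 0.2,"az": 0}
    - {"dx": 0,"dy": 0.034,"dz": 0,"ax": 0,"ay": 0.2,"az": 0}
    - {"dx": 0,"dy": 0.039,"dz": 0,"ax": 0,"ay": 0.2,"az": 0}
    - {"dx": 0,"dy": 0.04,"dz": 0,"ax": 0,"ay": 0.2,"az": 0}
    - {"dx": 0,"dy": 0.04,"dz": 0,"ax": 0,"ay": 0.2,"az": 0}
    - {"dx": 0,"dy": 0.04,"dz": 0,"ax": 0,"ay": 0.2,"az": 0}
    - {"dx": 0,"dy": 0.04,"dz": 0,"ax": 0,"ay": 0.2,"az": 0}

```text
time: 16.65
eef_pos: [0.607, -0.089, 0.107]
orientation: [-0.707, -0.002, 0.001, 0.707]
contact_force: [-0.3, -0.2, -1.0]
width: 0.0595
```

Run:
```python
from h import *
from plant import robot
go(robot.read_state(),(.6068,-.089,.1015),0.3)
a=robot.get_image("scene")[190:340,270:430,::-1];b=robot.get_image("side")[170:320,270:390,::-1]
k=lambda i:cv2.resize(i,None,fx=2.8,fy=2.8,interpolation=cv2.INTER_CUBIC)
cv2.imwrite("pics/c9.png",np.hstack([k(a),k(b)]))
go(robot.read_state(),(.6068,-.089,.1015),0.3)
```

```text
t 16.65 pos [ 0.607 -0.089  0.107] yaw 0.23 tilt 0.1 F [-0.28 -0.18 -1.  ] w 0.0595 q7 0.38
delta [-0.0002  0.0055  0.    ] rot deg [-0.   -0.07  0.1 ]
t 16.75 pos [ 0.6068 -0.089   0.1068] yaw 0.23 tilt 0.07 F [-0.39  0.17 -1.59] w 0.0594 q7 0.38
delta [ 0.      0.0053 -0.    ] rot deg [-0.01 -0.07  0.07]
```

View pics/c9.png

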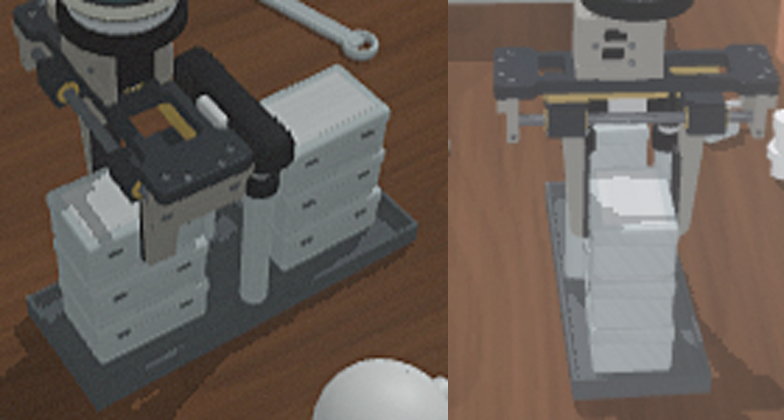

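Columns line up in both views; the held tin hovers about 5 mm over the stack. Lowering.

>>> carry_out:
  deltas:
    - {"dx": 0,"dy": 0.001,"dz": 0,"ax": 0,"ay": 0,"az": 0}
    - {"dx": 0,"dy": 0.002,"dz": 0,"ax": 0,"ay": 0,"az": 0}
    - {"dx": 0,"dy": 0.003,"dz": 0,"ax": 0,"ay": 0,"az": 0}
    - {"dx": 0,"dy": 0.004,"dz": 0,"ax": 0,"ay": 0,"az": 0}
    - {"dx": 0,"dy": 0.005,"dz": 0,"ax": 0,"ay": 0,"az": 0}
    - {"dx": 0,"dy": 0.0055,"dz": 0,"ax": 0,"ay": 0,"az": 0}
    - {"dx": 0,"dy": 0.0055,"dz": 0,"ax": 0,"ay": 0,"az": 0}
    - {"dx": 0,"dy": 0.0055,"dz": 0,"ax": 0,"ay": 0,"az": 0}

```text
time: 17.42
eef_pos: [0.6064, -0.0889, 0.1012]
orientation: [-0.707, -0.001, 0.001, 0.707]
contact_force: [-2.3, -0.2, 5.6]
width: 0.0596
```

>>> carry_out:
  deltas:
    - {"dx": 0,"dy": 0,"dz": 0,"ax": 0,"ay": 0,"az": 0}
    - {"dx": 0,"dy": 0,"dz": 0,"ax": 0,"ay": 0,"az": 0}
    - {"dx": 0,"dy": 0,"dz": 0,"ax": 0,"ay": 0,"az": 0}
    - {"dx": 0,"dy": 0,"dz": 0,"ax": 0,"ay": 0,"az": 0}
    - {"dx": 0,"dy": 0,"dz": 0,"ax": 0,"ay": 0,"az": 0}
    - {"dx": 0,"dy": 0,"dz": 0,"ax": 0,"ay": 0,"az": 0}
    - {"dx": 0,"dy": 0,"dz": 0,"ax": 0,"ay": 0,"az": 0}
    - {"dx": 0,"dy": 0,"dz": 0,"ax": 0,"ay": 0,"az": 0}
  fingers: 0.08

```text
time: 18.08
eef_pos: [0.6064, -0.089, 0.1006]
orientation: [0.707, 0.001, -0.001, -0.707]
contact_force: [-0.4, -0.6, -0.5]
width: 0.08
```

>>> carry_out:
  deltas:
    - {"dx": 0,"dy": -0.008,"dz": 0,"ax": 0,"ay": 0,"az": 0}
    - {"dx": 0,"dy": -0.025,"dz": 0,"ax": 0,"ay": 0,"az": 0}
    - {"dx": 0,"dy": -0.05,"dz": 0,"ax": 0,"ay": 0,"az": 0}
    - {"dx": 0,"dy": -0.08,"dz": 0,"ax": 0,"ay": 0,"az": 0}
    - {"dx": 0,"dy": -0.11,"dz": -0.002,"ax": 0,"ay": 0,"az": 0}
    - {"dx": 0,"dy": -0.13,"dz": -0.02,"ax": 0,"ay": 0,"az": 0}
    - {"dx": 0,"dy": -0.15,"dz": -0.045,"ax": 0,"ay": 0,"az": 0}
    - {"dx": 0,"dy": -0.17,"dz": -0.07,"ax": 0,"ay": 0,"az": 0}

```text
time: 18.75
eef_pos: [0.6067, -0.159, 0.2727]
orientation: [-0.707, -0.003, 0.002, 0.707]
contact_force: [0.1, -0.1, -0.9]
width: 0.08
```

Run:
```python
from h import *
from plant import robot
import pickle
go(robot.read_state(),(.6075,-.009,.29),-89.7)
m=robot.camera_model("wrist"); im=robot.get_image("wrist"); cv2.imwrite("pics/w10.png",im[:,:,::-1])
pickle.dump(m,open("w10.pkl","wb"))
a=robot.get_image("scene")[190:340,270:430,::-1];b=robot.get_image("side")[170:320,270:390,::-1]
k=lambda i:cv2.resize(i,None,fx=2.8,fy=2.8,interpolation=cv2.INTER_CUBIC)
cv2.imwrite("pics/c10.png",np.hstack([k(a),k(b)]))
```

```text
t 18.75 pos [ 0.6067 -0.159   0.2727] yaw 0.33 tilt 0.08 F [ 0.12 -0.12 -0.89] w 0.08 q7 0.41
delta [ 0.0017 -0.0172  0.15  ] rot deg [-8.000e-02  9.003e+01  5.000e-02]
```

View pics/w10.png

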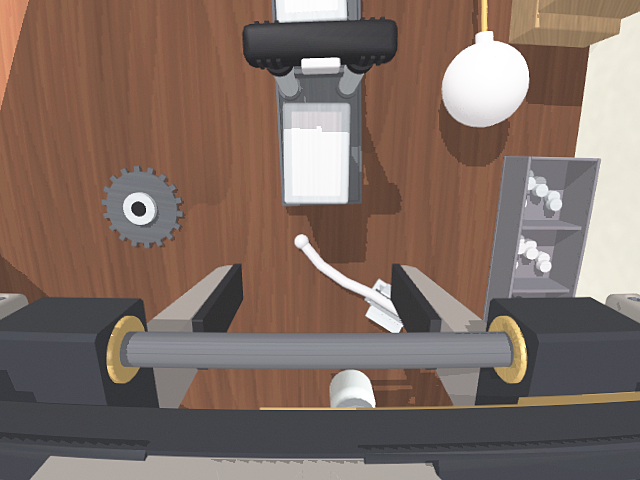

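View pics/c10.png

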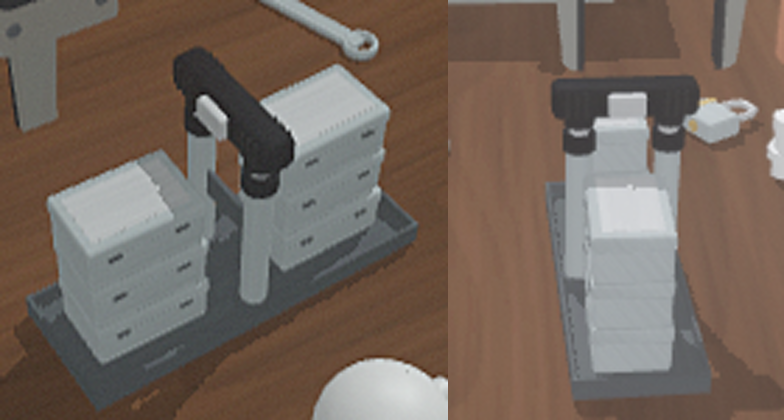

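Run:
```python
from h import *
import pickle
m=pickle.load(open("w10.pkl","rb"));a=cv2.imread("pics/w10.png")
P=plane(m,[(282,102),(351,102),(350,204),(284,204)],.13);print(P.mean(0).round(4))
g=plane(m,[(244,45),(397,43)],.18);print("grip ends",g.round(4),g.mean(0).round(4))
print("button",plane(m,[(301,67),(341,66)],.175).round(4))
```

```text
[ 0.6059 -0.0912  0.13  ]
grip ends [[ 0.553  -0.0146  0.18  ]
 [ 0.6628 -0.0124  0.18  ]] [ 0.6079 -0.0135  0.18  ]
button [[ 0.5937 -0.0283  0.175 ]
 [ 0.6232 -0.0273  0.175 ]]
```

>>> carry_out:
  deltas:
    - {"dx": 0,"dy": -0.01,"dz": 0.01,"ax": 0,"ay": 7,"az": 0}
    - {"dx": 0,"dy": -0.017,"dz": 0.02,"ax": 0,"ay": 14,"az": 0}
    - {"dx": 0,"dy": -0.017,"dz": 0.035,"ax": 0,"ay": 21,"az": 0}
    - {"dx": 0,"dy": -0.017,"dz": 0.05,"ax": 0,"ay": 28,"az": 0}
    - {"dx": 0,"dy": -0.017,"dz": 0.065,"ax": 0,"ay": 35,"az": 0}
    - {"dx": 0,"dy": -0.017,"dz": 0.08,"ax": 0,"ay": 42,"az": 0}
    - {"dx": 0.001,"dy": -0.017,"dz": 0.095,"ax": 0,"ay": 49,"az": 0}
    - {"dx": 0.001,"dy": -0.017,"dz": 0.11,"ax": 0,"ay": 56,"az": 0}

```text
time: 19.57
eef_pos: [0.6066, -0.0464, 0.2866]
orientation: [0.624, -0.333, 0.331, -0.624]
contact_force: [-1.0, 0.5, -0.6]
width: 0.0799
```

Run:
```python
from h import *
from plant import robot
go(robot.read_state(),(.6075,-.010,.29),-89.7)
```

```text
t 19.57 pos [ 0.6066 -0.0464  0.2866] yaw -56.01 tilt 0.12 F [-1.05  0.52 -0.6 ] w 0.0799 q7 -0.7
delta [-0.0296 -0.0034  0.0211] rot deg [ 0.09 33.69 -0.08]
```

>>> carry_out:
  deltas:
    - {"dx": -0.005,"dy": 0,"dz": 0.004,"ax": 0,"ay": 6,"az": 0}
    - {"dx": -0.01,"dy": 0,"dz": 0.007,"ax": 0,"ay": 12,"az": 0}
    - {"dx": -0.016,"dy": -0.003,"dz": 0.011,"ax": 0,"ay": 18,"az": 0}
    - {"dx": -0.022,"dy": -0.003,"dz": 0.016,"ax": 0,"ay": 24,"az": 0}
    - {"dx": -0.0295,"dy": -0.003,"dz": 0.021,"ax": 0,"ay": 30,"az": 0}
    - {"dx": -0.0295,"dy": -0.003,"dz": 0.021,"ax": 0,"ay": 33.6,"az": 0}
    - {"dx": -0.0295,"dy": -0.003,"dz": 0.021,"ax": 0,"ay": 33.6,"az": 0}
    - {"dx": -0.0295,"dy": -0.003,"dz": 0.021,"ax": 0,"ay": 33.6,"az": 0}

```text
time: 20.23
eef_pos: [0.6074, -0.0115, 0.2898]
orientation: [0.504, -0.497, 0.496, -0.503]
contact_force: [-0.2, 0.0, 0.7]
width: 0.08
```

Run:
```python
from h import *
from plant import robot
import pickle
m=robot.camera_model("wrist"); im=robot.get_image("wrist"); cv2.imwrite("pics/w11.png",im[:,:,::-1])
pickle.dump(m,open("w11.pkl","wb"))
go(robot.read_state(),(.608,-.0095,.156),-89.5)
```

```text
t 20.28 pos [ 0.6075 -0.012   0.29  ] yaw -89.21 tilt 0.06 F [ 0.21 -0.03  0.39] w 0.0801 q7 -1.28
delta [-0.0025  0.134   0.0007] rot deg [ 0.06  0.29 -0.01]
```

View pics/w11.png

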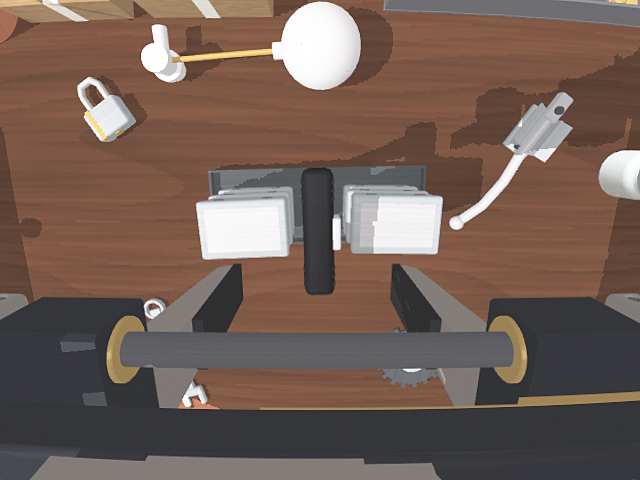

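Run:
```python
from h import *
import pickle
m=pickle.load(open("w11.pkl","rb"));a=cv2.imread("pics/w11.png")
P=plane(m,[(303,230),(334,230),(304,260),(335,260),(303,200),(332,200),(317,168),(320,294)],.177);print(P.round(4))
print(plane(m,[(341,216),(341,250)],.182).round(4))
for c in([(199,203),(290,199),(290,256),(203,258)],[(348,196),(440,195),(439,252),(351,253)]):print(plane(m,c,.13).mean(0).round(4))
g=cv2.cvtColor(a,cv2.COLOR_BGR2GRAY); print(g[230,296:346])
```

```text
[[ 6.094e-01  9.000e-04  1.770e-01]
 [ 6.098e-01 -2.570e-02  1.770e-01]
 [ 5.824e-01 -1.000e-04  1.770e-01]
 [ 5.828e-01 -2.730e-02  1.770e-01]
 [ 6.352e-01  1.000e-03  1.770e-01]
 [ 6.356e-01 -2.330e-02  1.770e-01]
 [ 6.618e-01 -1.030e-02  1.770e-01]
 [ 5.505e-01 -1.470e-02  1.770e-01]]
[[ 0.6229 -0.031   0.182 ]
 [ 0.5934 -0.0319  0.182 ]]
[0.5985 0.0606 0.13  ]
[ 0.6059 -0.0891  0.13  ]
[116 116 116 117 116 119 111  52  46  52  54  57  59  63  66  62  63  62
  63  63  60  60  61  59  60  59  58  58  59  57  54  54  52  45  39  22
 124 252 255 248 246 247 247 238 192 113 116 145 162 152]
```

>>> carry_out:
  deltas:
    - {"dx": 0,"dy": 0.02,"dz": 0,"ax": 0,"ay": -0.4,"az": 0}
    - {"dx": 0,"dy": 0.04,"dz": 0,"ax": 0,"ay": -0.8,"az": 0}
    - {"dx": 0,"dy": 0.06,"dz": 0,"ax": 0,"ay": -1.2,"az": 0}
    - {"dx": 0,"dy": 0.075,"dz": 0,"ax": 0,"ay": -1.2,"az": 0}
    - {"dx": 0,"dy": 0.085,"dz": 0,"ax": 0,"ay": -1.2,"az": 0}
    - {"dx": 0,"dy": 0.09,"dz": 0,"ax": 0,"ay": -1.2,"az": 0}
    - {"dx": 0,"dy": 0.09,"dz": 0,"ax": 0,"ay": -1.2,"az": 0}
    - {"dx": 0,"dy": 0.09,"dz": 0,"ax": 0,"ay": -1.2,"az": 0}
  fingers: 0.065

```text
time: 20.95
eef_pos: [0.6083, -0.013, 0.2011]
orientation: [-0.508, 0.492, -0.492, 0.508]
contact_force: [0.5, 0.4, 0.6]
width: 0.0649
```

Run:
```python
from h import *
from plant import robot
import pickle
m=robot.camera_model("wrist"); im=robot.get_image("wrist"); cv2.imwrite("pics/w12.png",im[:,:,::-1])
pickle.dump(m,open("w12.pkl","wb"))
go(robot.read_state(),(.607,-.0117,.156),-88)
b=robot.get_image("side")[120:280,250:420,::-1]
cv2.imwrite("pics/c12.png",cv2.resize(b,None,fx=3,fy=3,interpolation=cv2.INTER_CUBIC))
```

```text
t 21.0 pos [ 0.6085 -0.013   0.2015] yaw -88.16 tilt 0.08 F [ 0.25 -0.31 -0.34] w 0.065 q7 -1.2
delta [-0.0013  0.0455 -0.0016] rot deg [-0.08 -0.16 -0.  ]
```

View pics/w12.png

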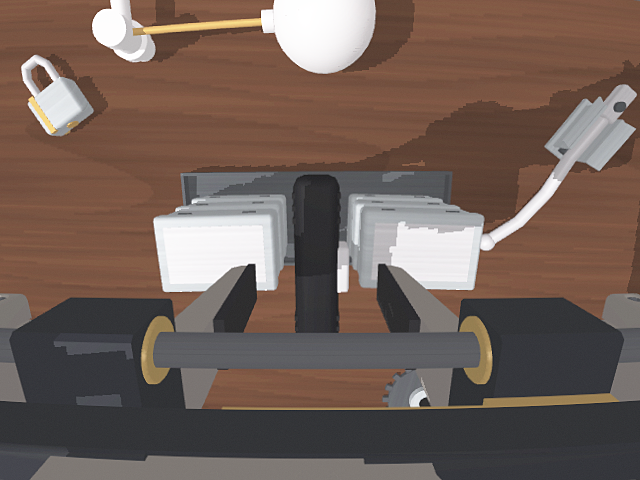

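View pics/c12.png

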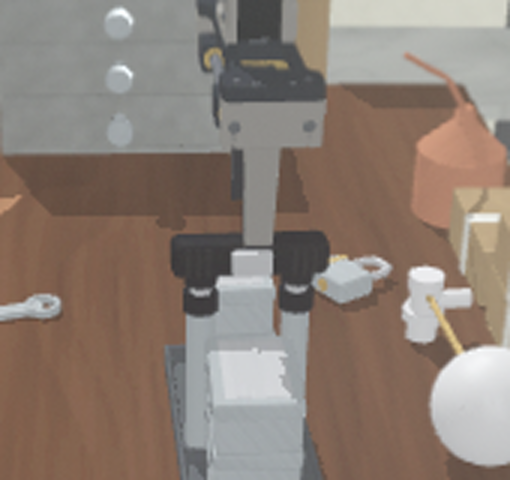

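>>> carry_out:
  deltas:
    - {"dx": -0.001,"dy": 0.012,"dz": -0.001,"ax": 0,"ay": 0,"az": 0}
    - {"dx": -0.001,"dy": 0.024,"dz": -0.001,"ax": 0,"ay": 0,"az": 0}
    - {"dx": -0.001,"dy": 0.034,"dz": -0.001,"ax": 0,"ay": 0,"az": 0}
    - {"dx": -0.001,"dy": 0.042,"dz": -0.001,"ax": 0,"ay": 0,"az": 0}
    - {"dx": -0.001,"dy": 0.045,"dz": -0.001,"ax": 0,"ay": 0,"az": 0}
    - {"dx": -0.001,"dy": 0.045,"dz": -0.001,"ax": 0,"ay": 0,"az": 0}
    - {"dx": -0.001,"dy": 0.045,"dz": -0.001,"ax": 0,"ay": 0,"az": 0}
    - {"dx": -0.001,"dy": 0.045,"dz": -0.001,"ax": 0,"ay": 0,"az": 0}

```text
time: 21.72
eef_pos: [0.6073, -0.012, 0.1559]
orientation: [-0.508, 0.492, -0.492, 0.508]
contact_force: [0.0, -0.7, -0.7]
width: 0.065
```

Run:
```python
from h import *
from plant import robot
go(robot.read_state(),(.607,-.0117,.156),-88)
cv2.imwrite("pics/w13.png",robot.get_image("wrist")[:,:,::-1])
a=robot.get_image("scene")[170:320,270:430,::-1]
cv2.imwrite("pics/c13.png",cv2.resize(a,None,fx=4,fy=4,interpolation=cv2.INTER_CUBIC))
```

```text
t 21.72 pos [ 0.6073 -0.012   0.1559] yaw -88.18 tilt 0.04 F [ 0.01 -0.7  -0.69] w 0.065 q7 -1.17
delta [-0.0003 -0.0001 -0.0002] rot deg [-0.04 -0.18  0.01]
```

View pics/c13.png

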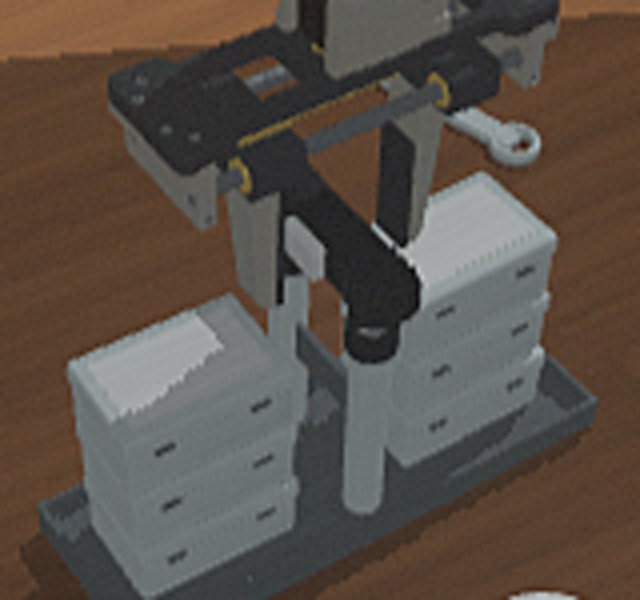

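>>> carry_out:
  deltas:
    - {"dx": 0,"dy": 0,"dz": 0,"ax": 0,"ay": 0,"az": 0}
    - {"dx": 0,"dy": 0,"dz": 0,"ax": 0,"ay": 0,"az": 0}
    - {"dx": 0,"dy": 0,"dz": 0,"ax": 0,"ay": 0,"az": 0}
    - {"dx": 0,"dy": 0,"dz": 0,"ax": 0,"ay": 0,"az": 0}
    - {"dx": 0,"dy": 0,"dz": 0,"ax": 0,"ay": 0,"az": 0}
    - {"dx": 0,"dy": 0,"dz": 0,"ax": 0,"ay": 0,"az": 0}
    - {"dx": 0,"dy": 0,"dz": 0,"ax": 0,"ay": 0,"az": 0}
    - {"dx": 0,"dy": 0,"dz": 0,"ax": 0,"ay": 0,"az": 0}
  fingers: 0.01

```text
time: 22.48
eef_pos: [0.607, -0.0131, 0.1557]
orientation: [0.508, -0.492, 0.493, -0.508]
contact_force: [0.2, -5.7, -0.3]
width: 0.0261
```

Run:
```python
from h import *
from plant import robot
go(robot.read_state(),(.607,-.0117,.256),-88)
```

```text
t 22.48 pos [ 0.607  -0.0131  0.1557] yaw -88.2 tilt 0.1 F [ 0.17 -5.74 -0.29] w 0.0261 q7 -1.16
delta [-1.200e-03 -1.003e-01  1.000e-04] rot deg [-0.02 -0.2   0.09]
```

>>> carry_out:
  deltas:
    - {"dx": 0.001,"dy": 0,"dz": 0,"ax": 0,"ay": 0,"az": 0}
    - {"dx": 0.001,"dy": -0.004,"dz": 0,"ax": 0,"ay": 0,"az": 0}
    - {"dx": 0.001,"dy": -0.009,"dz": 0,"ax": 0,"ay": 0,"az": 0}
    - {"dx": 0.001,"dy": -0.014,"dz": 0,"ax": 0,"ay": 0,"az": 0}
    - {"dx": 0.001,"dy": -0.019,"dz": 0,"ax": 0,"ay": 0,"az": 0}
    - {"dx": 0.001,"dy": -0.024,"dz": 0,"ax": 0,"ay": 0,"az": 0}
    - {"dx": 0.001,"dy": -0.028,"dz": 0,"ax": 0,"ay": 0,"az": 0}
    - {"dx": 0.001,"dy": -0.03,"dz": 0,"ax": 0,"ay": 0,"az": 0}

```text
time: 23.15
eef_pos: [0.6069, -0.0131, 0.1864]
orientation: [-0.508, 0.492, -0.492, 0.508]
contact_force: [1.5, -5.3, -4.2]
width: 0.0262
```

Run:
```python
from h import *
from plant import robot
go(robot.read_state(),(.607,-.0117,.256),-88)
```

```text
t 23.15 pos [ 0.6069 -0.0131  0.1864] yaw -88.17 tilt 0.02 F [ 1.48 -5.33 -4.21] w 0.0262 q7 -1.19
delta [-0.0014 -0.0696  0.0001] rot deg [-0.02 -0.17  0.01]
```

>>> carry_out:
  deltas:
    - {"dx": 0,"dy": -0.008,"dz": 0,"ax": 0,"ay": 0,"az": 0}
    - {"dx": 0,"dy": -0.016,"dz": 0,"ax": 0,"ay": 0,"az": 0}
    - {"dx": 0,"dy": -0.025,"dz": 0,"ax": 0,"ay": 0,"az": 0}
    - {"dx": 0,"dy": -0.034,"dz": 0,"ax": 0,"ay": 0,"az": 0}
    - {"dx": 0,"dy": -0.043,"dz": 0,"ax": 0,"ay": 0,"az": 0}
    - {"dx": 0,"dy": -0.051,"dz": 0,"ax": 0,"ay": 0,"az": 0}
    - {"dx": 0,"dy": -0.055,"dz": 0,"ax": 0,"ay": 0,"az": 0}
    - {"dx": 0,"dy": -0.055,"dz": 0,"ax": 0,"ay": 0,"az": 0}

```text
time: 23.82
eef_pos: [0.6069, -0.0131, 0.2415]
orientation: [-0.508, 0.492, -0.492, 0.508]
contact_force: [1.4, -5.2, -1.8]
width: 0.0256
```

>>> carry_out:
  deltas:
    - {"dx": 0,"dy": -0.003,"dz": 0,"ax": 0,"ay": 0,"az": 0}
    - {"dx": 0,"dy": -0.006,"dz": 0,"ax": 0,"ay": 0,"az": 0}
    - {"dx": 0,"dy": -0.009,"dz": 0,"ax": 0,"ay": 0,"az": 0}
    - {"dx": 0,"dy": -0.011,"dz": 0,"ax": 0,"ay": 0,"az": 0}
    - {"dx": 0,"dy": -0.012,"dz": 0,"ax": 0,"ay": 0,"az": 0}
    - {"dx": 0,"dy": -0.0125,"dz": 0,"ax": 0,"ay": 0,"az": 0}
    - {"dx": 0,"dy": -0.0125,"dz": 0,"ax": 0,"ay": 0,"az": 0}
    - {"dx": 0,"dy": -0.0125,"dz": 0,"ax": 0,"ay": 0,"az": 0}

```text
time: 24.48
eef_pos: [0.6069, -0.0131, 0.2528]
orientation: [0.508, -0.492, 0.492, -0.508]
contact_force: [2.0, -5.6, -3.5]
width: 0.0259
```

Run:
```python
from h import *
from plant import robot
go(robot.read_state(),(.607,-.0117,.256),-88)
```

```text
t 24.48 pos [ 0.6069 -0.0131  0.2528] yaw -88.18 tilt 0.02 F [ 2.04 -5.62 -3.46] w 0.0259 q7 -1.24
delta [-0.0014 -0.0032  0.0002] rot deg [ 0.   -0.18  0.02]
```

>>> carry_out:
  deltas:
    - {"dx": 0,"dy": -0.0005,"dz": 0,"ax": 0,"ay": 0,"az": 0}
    - {"dx": 0,"dy": -0.001,"dz": 0,"ax": 0,"ay": 0,"az": 0}
    - {"dx": 0,"dy": -0.0015,"dz": 0,"ax": 0,"ay": 0,"az": 0}
    - {"dx": 0,"dy": -0.002,"dz": 0,"ax": 0,"ay": 0,"az": 0}
    - {"dx": 0,"dy": -0.002,"dz": 0,"ax": 0,"ay": 0,"az": 0}
    - {"dx": 0,"dy": -0.002,"dz": 0,"ax": 0,"ay": 0,"az": 0}
    - {"dx": 0,"dy": -0.002,"dz": 0,"ax": 0,"ay": 0,"az": 0}
    - {"dx": 0,"dy": -0.002,"dz": 0,"ax": 0,"ay": 0,"az": 0}

```text
time: 25.15
eef_pos: [0.6069, -0.0131, 0.2547]
orientation: [0.508, -0.492, 0.492, -0.508]
contact_force: [2.1, -5.1, -2.9]
width: 0.0258
```

Run:
```python
from h import *
from plant import robot
cv2.imwrite("pics/w14.png",robot.get_image("wrist")[:,:,::-1])
a=robot.get_image("scene")[110:340,250:450,::-1];b=robot.get_image("side")[110:340,240:420,::-1]
go(robot.read_state(),(.607,-.0117,.256),-88)
k=lambda i:cv2.resize(i,None,fx=2.1,fy=2.1,interpolation=cv2.INTER_CUBIC)
cv2.imwrite("pics/c14.png",np.hstack([k(a),k(b)]))
```

```text
t 25.3 pos [ 0.6069 -0.0131  0.2547] yaw -88.18 tilt 0.03 F [ 1.63 -5.49 -3.22] w 0.0259 q7 -1.24
delta [-0.0014 -0.0013  0.0002] rot deg [ 0.01 -0.18  0.03]
```

View pics/c14.png

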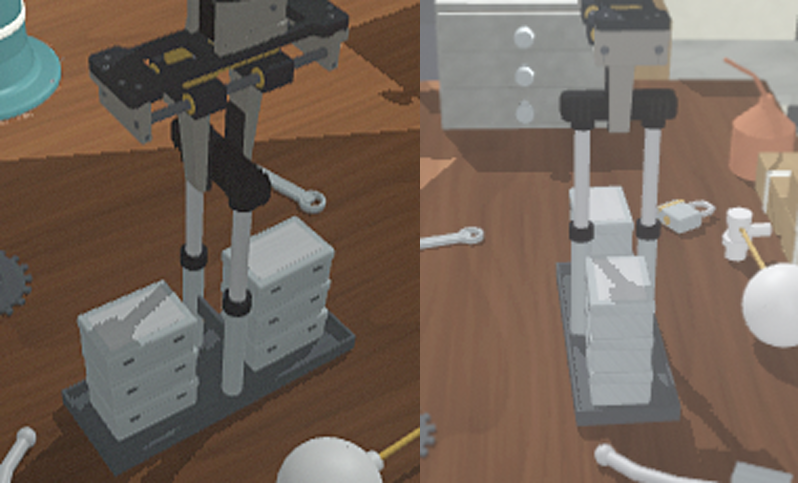

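View pics/w14.png

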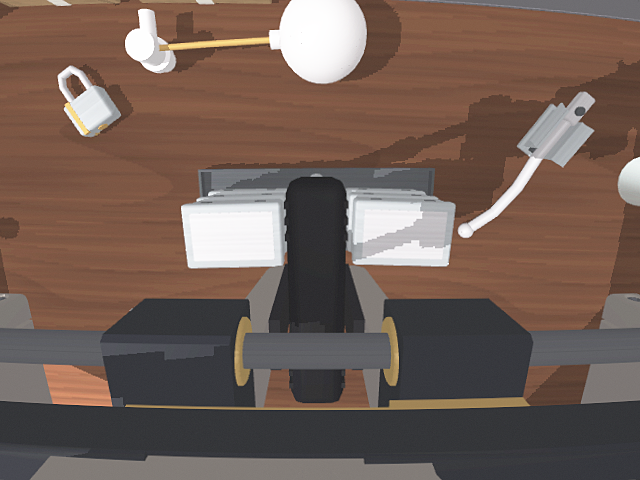

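>>> carry_out:
  deltas:
    - {"dx": 0,"dy": -0.0003,"dz": 0,"ax": 0,"ay": 0,"az": 0}
    - {"dx": 0,"dy": -0.0006,"dz": 0,"ax": 0,"ay": 0,"az": 0}
    - {"dx": 0,"dy": -0.0009,"dz": 0,"ax": 0,"ay": 0,"az": 0}
    - {"dx": 0,"dy": -0.0012,"dz": 0,"ax": 0,"ay": 0,"az": 0}
    - {"dx": 0,"dy": -0.0015,"dz": 0,"ax": 0,"ay": 0,"az": 0}
    - {"dx": 0,"dy": -0.0015,"dz": 0,"ax": 0,"ay": 0,"az": 0}
    - {"dx": 0,"dy": -0.0015,"dz": 0,"ax": 0,"ay": 0,"az": 0}
    - {"dx": 0,"dy": -0.0015,"dz": 0,"ax": 0,"ay": 0,"az": 0}

```text
time: 25.97
eef_pos: [0.6068, -0.0131, 0.2557]
orientation: [0.508, -0.492, 0.492, -0.508]
contact_force: [2.7, -4.6, -5.8]
width: 0.0255
```

Run:
```python
from h import *
from plant import robot
s=robot.read_state(); go(s,(.607,-.0131,.2557),-88)
D=robot.camera_model("side");b=robot.get_image("side"); cv2.imwrite("pics/side15.png",b[:,:,::-1])
# grip left end in side view: crop (561..,90..118)/2.1
m=plane
for p in((561,105),(676,105)):
    px=np.array(p)/2.1+[240-200,110] if 0 else np.array([(p[0]-420)/2.1+240,p[1]/2.1+110])
    o,d=ray(D,[px]); t=(-.0131-o[1])/d[0,1]; print("grip end at y=-.013:",(o+t*d[0]).round(4))
print(robot.close_job())
```

```text
t 25.97 pos [ 0.6068 -0.0131  0.2557] yaw -88.18 tilt 0.05 F [ 2.66 -4.62 -5.77] w 0.0255 q7 -1.24
delta [0.0001 0.     0.0002] rot deg [ 0.02 -0.18  0.04]
grip end at y=-.013: [ 0.5539 -0.0131  0.2722]
grip end at y=-.013: [ 0.663  -0.0131  0.2714]
the job is handed in; nothing more can be done
None
```

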